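Hang the last cup on the drying stand and lift the stand level

ROBOT

A 6-joint arm with a two-finger parallel gripper is mounted at the origin on a cart in front of the work surface, level with it; the furniture and walls round the work are solid. World frame = base frame: x ahead of the robot, y to its left, z up, the work surface at z = 0. Lengths are in m, angles in rad, forces in N, time in s.
With the tool pointing down it reaches from about 0.325 to 0.85 m from the base axis. Payload 4.4 kg.
Tool frame: the origin (TCP) lies on the centre line of the jaws, within the pads' length; the fingertips stand 19 mm ahead of it and the grasp point (between the pads) is the TCP; z points along the fingers, y is the direction in which the jaws open and shut (so a half turn about z gives the same grasp; the last joint's range is limited). The gripper opens to 94 mm and grips with 3 to 60 N. Pads are 16 mm wide; open, the fingers measure 119 mm over their backs; the gripper's body (75 mm by 177 mm) begins 78 mm behind the grasp point.
Start: joints at [1.192, 0.207, 1.542, -0, 1.393, -0.15], TCP at [0.13, 0.56, 0.224] pointing down, gripper open.
Joint ranges: [-2.73, 2.73], [-0.86, 2.22], [0.23, 2.46], [-1.11, 4.25], [0.08, 2.63], [-2.82, 2.82]. Speed limits (rad/s): [2.79, 2.79, 3.14, 3.14, 3.14, 3.14].

INTERFACE

Orientations are given as a unit quaternion [w, x, y, z].
In Python, from bench import ctrl gives the robot as it stands.
- The arm moves only by the tool jog_arm, never from a script. Its argument "series" is a list of rows, each a list of 3 entries, a list of its own where there are three numbers: the shift along the tool's x, y, z in cm, then the turn, a rotation vector about the tool's x, y, z in rad, then the finger opening in cm, from 0 to 9.4. In form: [[[tx, ty, tz], [ax, ay, az], jaw], ...]. A call has 1 to 12 rows; each row is the pose to reach, as a shift and turn from the pose commanded when the call began, along the tool's axes at that moment; what a row does not reach only later rows make up. A row lasts 1/10 s, in which the tool goes at most 50 mm and 8.59 degrees, less where a joint would pass 70% of its speed; a pose out of reach is approached as far as the arm can. A call with a gripper value outside its range is refused whole. The fingers move at their own pace and stop on an object; the grip force is fixed at half the most. Time passes only in rows, so rows that repeat a pose let the fingers close. It gives the time, the measured TCP pose, the force and the opening at its end, in the units of the state.
- ctrl.get_obs(): the state, without advancing time (a new reading comes with each control period).
- ctrl.grab_frame(name): name is "scene" or "top" or "wrist"; returns the picture (480x640x3 uint8, red, green, blue); there is no depth.
- ctrl.camera_model(name): a dict with "intrinsics" (3x3 intrinsics, pixels), "position" and "orientation" of the camera in the world. Camera axes: x right, y down, z forward; pixel columns grow to the right and rows downward; lengths in m; the calibration is good to about 2 mm. A picture is of the moment at which its call begins: read the wrist's pose just before it. camera_model takes no time and is no camera call; for the wrist camera it gives the pose at the moment of the call.
- ctrl.job_done(): hands the job in, once; it reports no verdict.
Trained networks look in the newest picture that a camera, given by its name, has taken for a name from the list of things; names that differ only in an ending like _2 or _b are one class to them, and where a whole thing is asked for, a point or a joint stands for the part that bears it (a point fixed in the world has none). Each returns a list of dicts, best first, with "conf" (0 to 1); they miss things now and then, are a little off and sometimes report something else, mostly with a low value. They report only what shows in the picture. A call takes as long as a camera call. They do not tell look-alikes from the thing itself.
- ctrl.look_for(thing, camera): "xy" ([column, row] in pixels, amid what is visible of it).
- ctrl.cut_out(thing, camera): "mask" (480x640 bool, what is visible of it) and "xy" ([column, row] in pixels, amid what is visible of it).
- ctrl.spot_point(thing, camera): "xy" ([column, row] in pixels: a listed point, or the origin of a listed thing).
The state is a dict: "time": time; "joint_positions": joint angles; "joint_velocities": joint speeds; "effort": joint torques, N m; "eef_pos": TCP position; "ee_rot": TCP orientation; "ft_force": force on the tool from outside, world axes, zero at the start; "torque": the same for the moment, N m; "finger_gap": opening from 0.0 (shut) to 1.0 (fully open).
Only numpy, scipy, OpenCV 4.12 (cv2) and the standard library are available. Lean on these libraries where they do the work, as an engineer would, in place of code of your own. Each camera call takes 0.05 s, during which the arm holds its last target.

TASK

Take the blue cup from the sloping draining rest and put it upside down, mouth downwards, over the free peg of the drying stand, so that its rim sits on the stand's plate, and let go of it. Then take the stand by its black grip bar, lift it about 10 cm clear of the worktop with both cups still on their pegs, and keep it level and still in the air for at least two seconds; finish while still holding it there. Do not tip the stand, and leave the other things on the worktop where they are.

Things in the scene. Friction and masses are not known exactly. Their poses are not given: they have to be found in the camera images.
- cup_center (a point): Centre of the blue plastic cup: straight, round, 44 mm outside, 80 mm tall, wall 2.5 mm, 50 g. z runs along its axis from closed foot to open mouth. At the start it lies on the rest, mouth down-hill, z pointing 50 degrees below level. Grip it across its diameter from straight above, 10 mm from here towards the foot; tilting the tool by 40 degrees then turns the mouth straight down.
- draining_rest: Fixed rest for one cup: grey base 130 x 75 x 10 mm, two steel rods (33 mm over their outsides) that rise at 50 degrees towards its +x side, and a small stop at their foot. Origin: centre of the base's underside; z up; x is level and points up-hill, so the cup's foot end is on +x. Highest point without the cup about 85 mm.
- drying_stand: Loose drying stand, 450 g: white plate 120 (x) x 230 (y) x 12 mm, two green upright pegs 60 mm tall above the plate and 11 to 14 mm thick (22 mm at the foot), at x = -30, y = -78 mm (free) and x = -30, y = +78 mm (with the orange cup), and a central steel post 12 mm thick with a black grip bar on top. Origin: centre of the plate's underside, z up.
- stand_handle (a point): Centre of the black grip bar of the drying stand, 150 mm above the stand's underside, over its middle: 16 mm (x) x 76 mm (y) x 24 mm (z); grip it across its 16 mm. Axes as the stand's.
- free_peg (a point): Point on the axis of the stand's free peg, 40 mm above the plate's top face (52 mm above the stand's underside), 20 mm below the peg's tip: where a seated cup's centre lies. The peg is much thinner than the cup (39 mm inside), so a seated cup may stand up to 13 mm off-centre. A leaning hand has room on the plate's -x and -y sides. Axes as the stand's.
- used_peg (a point): The same point on the other peg, on which the orange cup hangs.
- dry_cup_center (a point): Centre of the orange cup (same shape as the blue one, 50 g) that hangs upside down on the other peg from the start; its z axis points to its mouth, so downwards.
- red_lid_jar: Bystander: pale specimen jar with red lid, 64 mm wide, 75 mm tall, loose; origin at the centre of its underside.
- small_pot: Bystander: brown pot with red lid, 59 mm wide, 58 mm tall, loose; origin at the centre of its underside.
- flask: Bystander: conical glass flask, 80 mm wide, 119 mm tall, loose; origin at the centre of its underside.
- vial: Bystander: stoppered glass vial, 30 mm wide, 70 mm tall, loose; origin at the centre of its underside.
- timer: Bystander: flat pale bench timer 45 x 70 x 29 mm, loose; origin at the centre of its underside.
- cup: The blue cup itself (see cup_center); this origin is the centre of its foot, z towards the mouth.
Mind the look-alikes: they are no part of the job. What is meant by the cup is not turquoise, and is the larger of those in its own colour.

How it is judged:
By the outcome, as a careful person would: the job done as asked, in the order asked, and still so for the second after the job is handed in, while the arm keeps its last pose, push and grip.
It also fails if it takes over 67 s, if anything falls off the work surface, if the arm or the gripper's body presses on something with over 40 N, if the wrist force passes 120 N, or if a joint passes its speed limit or range.

## Working session

There is one attempt and no reset: what is moved stays moved. The work goes in short steps, Python scripts to look and compute and a tool call to move; the robot and the scene stay as the last step left them, time stands still between calls to the robot, and variables do not carry over. Pictures are saved under pics/ and viewed, and the job is handed in when it is done.

Besides the shell and the picture viewer there is one more tool, called as name(argument=value, ...) on one line, values as JSON. jog_arm: Moves the arm, as the interface text tells. Its arguments: {"type":"object","properties":{"series":{"type":"array","items":{"type":"array"}}},"required":["series"]}

```bash
ls; mkdir -p pics; python3 - <<'E'
from bench import ctrl
import cv2, numpy as np
o=ctrl.get_obs(); print(o)
for n in ["scene","top","wrist"]:
    m=ctrl.camera_model(n); print(n,m)
    f=ctrl.grab_frame(n); cv2.imwrite(f"pics/{n}0.png",f[:,:,::-1])
E
```

```text
pics
{'time': 0.0, 'joint_positions': array([ 1.19249750e+00,  2.07424698e-01,  1.54290881e+00, -5.59024980e-06,
        1.39351250e+00, -1.50494988e-01]), 'joint_velocities': array([ 0.00217675,  0.00140795, -0.00182593,  0.00062991,  0.00183722,
        0.00163502]), 'effort': array([ 9.30373353e-04, -3.70877373e+01, -2.81416494e+01,  6.99062389e-02,
        3.60838347e-02, -1.61765697e-04]), 'eef_pos': array([0.12958611, 0.55943519, 0.22330952]), 'ee_rot': array([-2.91777170e-04,  1.13655226e-01,  9.93519612e-01, -1.08824789e-03]), 'ft_force': array([-0.3940185 ,  0.47449821, -1.15463786]), 'torque': array([ 0.02667816,  0.00425897, -0.06229996]), 'finger_gap': 1.001163545658399}
scene {'intrinsics': array([[503.44654129,   0.        , 321.89321011],
       [  0.        , 503.44654129, 239.8429831 ],
       [  0.        ,   0.        ,   1.        ]]), 'position': array([-0.13595439, -0.56435497,  0.85471258]), 'orientation': array([-0.39899665,  0.818884  , -0.36659711,  0.18930725])}
top {'intrinsics': array([[592.50345457,   0.        , 329.01976024],
       [  0.        , 592.50345457, 244.10908875],
       [  0.        ,   0.        ,   1.        ]]), 'position': array([0.04921396, 0.24213596, 1.44751707]), 'orientation': array([ 0.11729488, -0.57319032,  0.7953857 , -0.158292  ])}
wrist {'intrinsics': array([[349.25511896,   0.        , 319.99055417],
       [  0.        , 349.25511896, 241.31124603],
       [  0.        ,   0.        ,   1.        ]]), 'position': array([0.050321  , 0.57818978, 0.3828921 ]), 'orientation': array([0.11246669, 0.77519497, 0.61530446, 0.08845578])}
```

View pics/scene0.png

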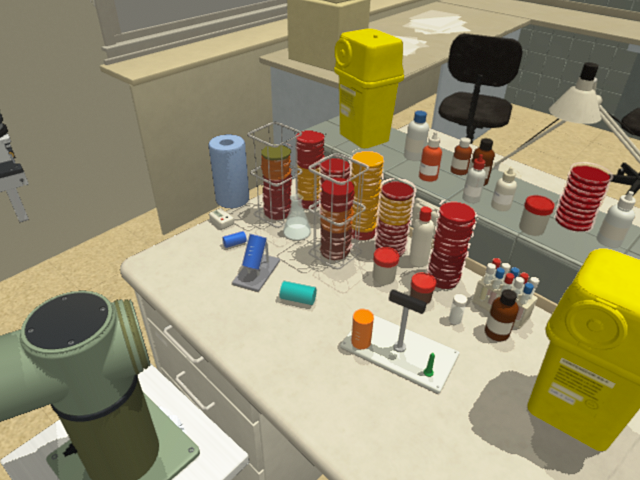

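View pics/top0.png

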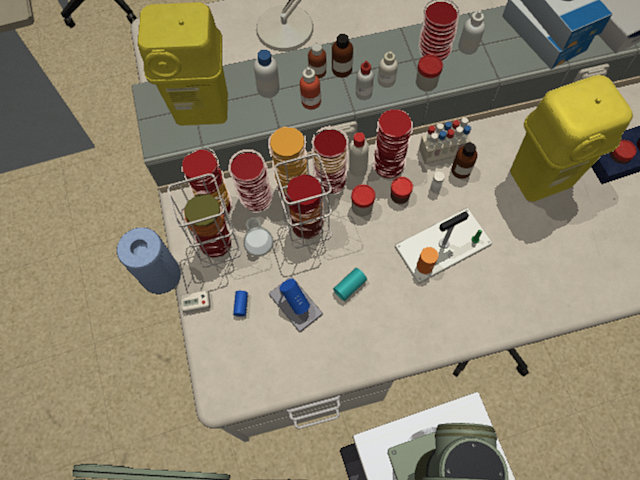

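View pics/wrist0.png

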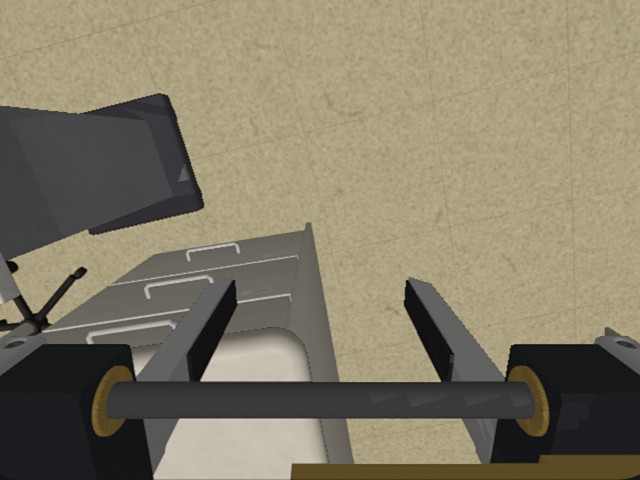

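The scene camera shows the candidates: the blue cup on the rest at (256,250), a small loose blue cup at (234,240), and a turquoise cup at (298,293). In the top camera they are at (293,293), (240,303) and (349,284). By the description, the target is the larger blue one on the rest. The stand is at scene (403,340) and top (443,245), with its free green peg at scene (430,364) and top (477,238).

```bash
cat > h.py <<'E'
import numpy as np, cv2
from scipy.spatial.transform import Rotation as R
from bench import ctrl
def rot(q): return R.from_quat([q[1],q[2],q[3],q[0]])
def P(m):
    Rc=rot(m["orientation"]).as_matrix().T
    return m["intrinsics"]@np.c_[Rc,-Rc@m["position"]]
def proj(m,X):
    X=np.atleast_2d(X); p=(P(m)@np.c_[X,np.ones(len(X))].T).T; return p[:,:2]/p[:,2:]
def tri(ms,xys):
    A=[]
    for m,x in zip(ms,xys):
        p=P(m); A+= [x[0]*p[2]-p[0], x[1]*p[2]-p[1]]
    A=np.array(A); A/=np.linalg.norm(A[:,:3],axis=1)[:,None]
    return np.linalg.lstsq(A[:,:3],-A[:,3],rcond=None)[0]
def ray(m,x):
    d=rot(m["orientation"]).as_matrix()@np.linalg.inv(m["intrinsics"])@[x[0],x[1],1]
    return m["position"],d/np.linalg.norm(d)
def onz(m,x,z):
    o,d=ray(m,x); return o+d*(z-o[2])/d[2]
E
python3 - <<'E'
from h import *
M={n:ctrl.camera_model(n) for n in("scene","top")}
fr={n:ctrl.grab_frame(n) for n in M}
for n in M: np.save(f"{n}.npy",fr[n])
D={}
for t in ["cup_center","cup","draining_rest","drying_stand","stand_handle","free_peg","used_peg","dry_cup_center","flask","timer","small_pot","red_lid_jar","vial"]:
    for n in M:
        r=ctrl.spot_point(t,n); D[t,n]=r
        print(t,n,[(np.round(a["xy"],1).tolist(),round(a["conf"],2)) for a in r])
    if D[t,"scene"] and D[t,"top"]:
        xs=[D[t,n][0]["xy"] for n in M]; X=tri(list(M.values()),xs)
        print("   ",X.round(4),[ (proj(M[n],X)[0]-x).round(1).tolist() for n,x in zip(M,xs)])
s=cv2.resize(fr["scene"][215:315,200:330],None,fx=5,fy=5,interpolation=cv2.INTER_CUBIC)
t=cv2.resize(fr["top"][260:340,220:380],None,fx=4,fy=4,interpolation=cv2.INTER_CUBIC)
cv2.imwrite("pics/crop_s.png",s[:,:,::-1]);cv2.imwrite("pics/crop_t.png",t[:,:,::-1])
E
```

```text
cup_center scene [([300.3, 294.5], 0.95), ([252.6, 250.7], 0.72), ([233.2, 237.4], 0.67)]
cup_center top [([291.2, 296.0], 0.93), ([352.1, 283.8], 0.88), ([241.1, 300.6], 0.54)]
    [ 0.6006  0.1759 -0.1617] [[-9.2, 4.1], [1.9, -10.0]]
cup scene [([257.4, 232.6], 0.81), ([225.0, 242.5], 0.74), ([313.5, 296.4], 0.68), ([296.5, 229.8], 0.62)]
cup top [([234.7, 313.3], 0.87), ([287.6, 285.2], 0.85), ([359.6, 270.5], 0.76), ([361.9, 202.2], 0.69)]
    [ 5.638e-01  3.240e-01 -5.000e-04] [[-15.0, 5.9], [3.4, -17.1]]
draining_rest scene [([255.6, 271.4], 0.8)]
draining_rest top [([296.0, 302.6], 0.64)]
    [0.4951 0.1904 0.0041] [[1.5, -0.7], [-0.2, 1.6]]
drying_stand scene [([396.8, 352.3], 0.75)]
drying_stand top [([444.0, 245.3], 0.97)]
    [ 0.5235 -0.2268 -0.0006] [[1.7, -1.0], [-0.3, 1.5]]
stand_handle scene [([405.5, 304.2], 0.85)]
stand_handle top []
free_peg scene [([429.3, 357.5], 0.82)]
free_peg top [([476.5, 234.3], 0.95), ([362.0, 208.3], 0.74)]
    [ 0.5115 -0.3029  0.0522] [[0.1, -0.0], [-0.0, 0.1]]
used_peg scene [([360.8, 329.9], 0.62)]
used_peg top [([426.4, 261.4], 0.89)]
[... 193 characters left out ...]
-0.3, 1.4]]
flask scene [([295.0, 233.5], 0.59)]
flask top [([257.7, 240.1], 0.94)]
    [ 0.6936  0.2373 -0.0062] [[2.2, -1.2], [-0.4, 2.7]]
timer scene [([379.0, 281.3], 0.43)]
timer top [([197.6, 299.5], 0.67), ([398.9, 195.4], 0.31)]
    [ 0.873   0.3108 -0.379 ] [[-60.9, 3.8], [37.0, -53.9]]
small_pot scene [([418.7, 299.3], 0.59)]
small_pot top [([399.3, 192.7], 0.97)]
    [ 0.7068 -0.1706 -0.0077] [[2.9, -1.6], [-0.7, 2.8]]
red_lid_jar scene [([380.3, 281.7], 0.79)]
red_lid_jar top [([360.7, 206.0], 0.96)]
    [ 0.7052 -0.0576 -0.017 ] [[3.1, -1.8], [-0.7, 3.2]]
vial scene [([451.7, 317.7], 0.74)]
vial top [([436.1, 190.3], 0.6)]
    [ 0.6795 -0.267   0.0118] [[0.4, -0.2], [-0.1, 0.4]]
```

View pics/crop_s.png

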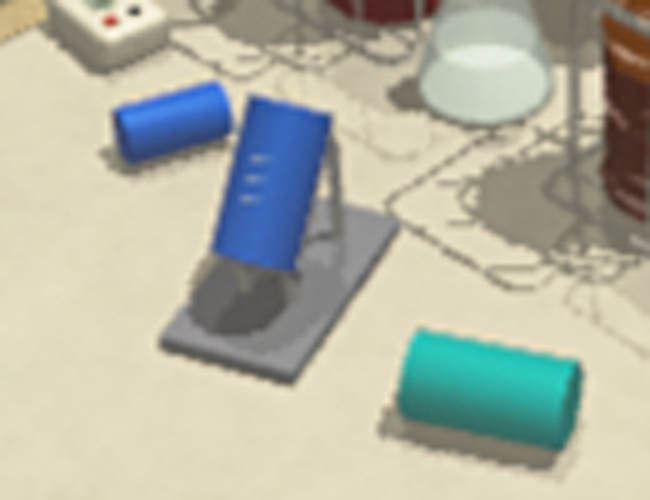

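View pics/crop_t.png

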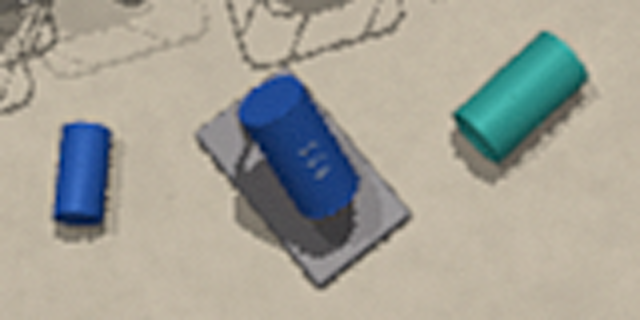

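The crops confirm it. The marked blue cup lies on the grey rest with its foot up-hill, and the smaller plain blue cup lies loose on the table beside it. Next I'll fit the cup, rest and stand poses.

```bash
cat > fit.py <<'E'
from h import *
from scipy.optimize import minimize
def hullmask(m,pts,S=4):
    q=proj(m,pts); c=cv2.convexHull(q.astype(np.float32))
    im=np.zeros((480*S//1,640*S),np.uint8)
    cv2.fillPoly(im,[np.round((c+0.5)*S*16-8).astype(np.int32)],1,shift=4); return im
def cyl(c,ax,L=.08,r=.022):
    u=np.cross(ax,[.3,.5,.8]);u/=np.linalg.norm(u);v=np.cross(ax,u)
    t=np.linspace(0,2*np.pi,60)[:,None]; ring=r*(np.cos(t)*u+np.sin(t)*v)
    return np.r_[c-ax*L/2+ring,c+ax*L/2+ring]
def up(mask,S=4): return (cv2.resize(mask.astype(np.float32),None,fx=S,fy=S,interpolation=cv2.INTER_LINEAR)>.5).astype(np.uint8)
def colmask(f,hlo,hhi,box,smin=140,vmin=40):
    h=cv2.cvtColor(f,cv2.COLOR_RGB2HSV); m=cv2.inRange(h,(hlo,smin,vmin),(hhi,255,255))>0
    z=np.zeros_like(m); x0,y0,x1,y1=box; z[y0:y1,x0:x1]=m[y0:y1,x0:x1]
    n,l,s,_=cv2.connectedComponentsWithStats(z.astype(np.uint8)); k=1+s[1:,4].argmax(); z=l==k
    return cv2.morphologyEx(z.astype(np.uint8),cv2.MORPH_CLOSE,np.ones((5,5)))
def fitcyl(ms,masks,x0,axf,steps):
    U=[up(k) for k in masks]
    def cost(x):
        p=cyl(x[:3],axf(x)); s=0
        for m,u in zip(ms,U):
            q=hullmask(m,p); s+=1-(q&u).sum()/(q|u).sum()
        return s
    sim=np.array([x0]+[np.array(x0)+np.eye(len(x0))[i]*steps[i] for i in range(len(x0))])
    r=minimize(cost,x0,method="Nelder-Mead",options=dict(initial_simplex=sim,maxiter=250,xatol=1e-4,fatol=1e-4)); return r
E
python3 - <<'E'
from fit import *
M=[ctrl.camera_model(n) for n in("scene","top")]
F=[np.load("scene.npy"),np.load("top.npy")]
mk=[colmask(F[0],105,125,(235,225,275,275)),colmask(F[1],105,125,(270,270,315,320))]
print([m.sum() for m in mk])
axf=lambda x:np.array([np.cos(x[4])*np.cos(x[3]),np.cos(x[4])*np.sin(x[3]),-np.sin(x[4])])
az=np.deg2rad(180+40)
c0=tri(M,[[252.6,250.7],[291.2,296]]); f0=tri(M,[[257.4,232.6],[287.6,285.2]]); print(c0,f0,c0-f0, np.linalg.norm(c0-f0))
d=c0-f0
r=fitcyl(M,mk,[*c0,np.arctan2(d[1],d[0]),.87],axf,[.01,.01,.01,.2,.1]); print("blue",r.x.round(4),np.rad2deg(r.x[3:]),r.fun)
mk=[colmask(F[0],5,18,(345,305,380,355),150,60),colmask(F[1],5,18,(410,240,445,280),150,60)]
print([m.sum() for m in mk])
r=fitcyl(M,mk,[.484,-.155,.052],lambda x:np.array([0,0,-1.]),[.01,.01,.01]); print("orange",r.x.round(4),r.fun)
s=cv2.resize(F[0][280:395,335:470],None,fx=5.5,fy=5.2,interpolation=cv2.INTER_CUBIC)
s=cv2.resize(F[0][285:390,335:465],None,fx=6,fy=5.7,interpolation=cv2.INTER_CUBIC) if 0 else cv2.resize(F[0][285:385,335:465],None,fx=6,fy=6,interpolation=cv2.INTER_CUBIC)
t=cv2.resize(F[1][200:290,380:500],None,fx=6,fy=6,interpolation=cv2.INTER_CUBIC)
cv2.imwrite("pics/st_s.png",s[:,:,::-1]);cv2.imwrite("pics/st_t.png",t[:,:,::-1])
E
```

```text
[np.uint64(504), np.uint64(591)]
[0.49648575 0.19843403 0.06619375] [0.51312699 0.19891488 0.11135754] [-0.01664124 -0.00048085 -0.04516379] 0.04813449967373762
blue [ 0.4938  0.1903  0.0695 -2.7733  0.8629] [-158.89692633   49.44145439] 0.25412619232773626
[np.uint64(709), np.uint64(389)]
orange [ 0.4844 -0.1536  0.0508] 0.24552619418979726
```

View pics/st_s.png

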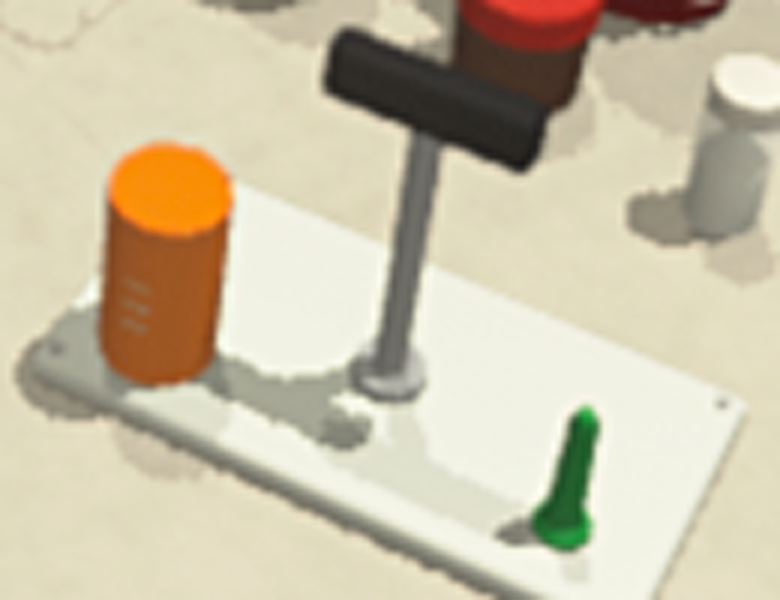

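View pics/st_t.png

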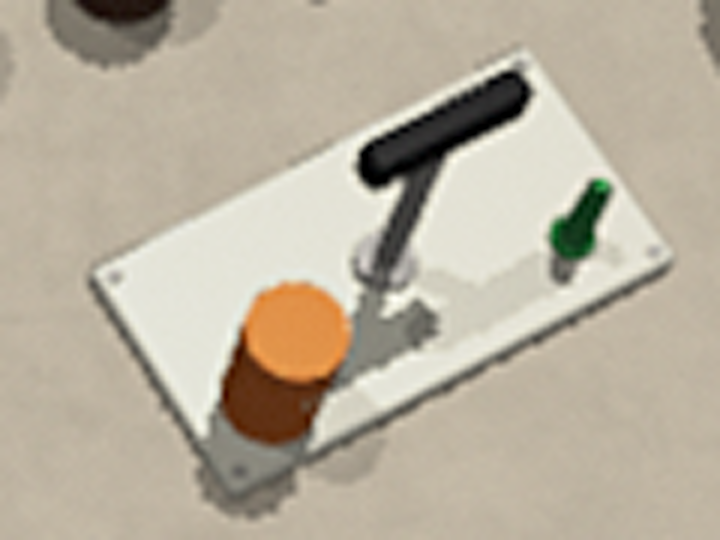

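```bash
python3 - <<'E'
from fit import *
from scipy.optimize import least_squares
M=[ctrl.camera_model(n) for n in("scene","top")]
F=[np.load("scene.npy"),np.load("top.npy")]
# stand
T=lambda x,y:(380+(x+.5)/6-.5,200+(y+.5)/6-.5); S=lambda x,y:(335+(x+.5)/6-.5,285+(y+.5)/6-.5)
obs=[(1,T(95,268),(.06,.115,.012)),(1,T(522,48),(.06,-.115,.012)),(1,T(672,258),(-.06,-.115,.012)),(1,T(228,485),(-.06,.115,.012)),
(0,S(745,403),(.06,-.115,.012)),(0,S(32,355),(-.06,.115,.012)),
(1,T(444,128),(0,0,.150)),(0,S(434,98),(0,0,.150)),
(1,T(600,186),(-.03,-.078,.072)),(0,S(586,410),(-.03,-.078,.072))]
def res(x):
    X=np.array([o[2] for o in obs]); c,s=np.cos(x[3]),np.sin(x[3])
    W=np.c_[c*X[:,0]-s*X[:,1],s*X[:,0]+c*X[:,1],X[:,2]]+x[:3]
    return np.concatenate([proj(M[o[0]],w)[0]-o[1] for o,w in zip(obs,W)])
r=least_squares(res,[.527,-.223,0,.19],loss="soft_l1"); x=r.x
print("stand",x.round(4),np.rad2deg(x[3])); print(res(x).reshape(-1,2).round(1).tolist())
x2=least_squares(lambda p:res([p[0],p[1],0,p[2]]),[.527,-.223,.19],loss="soft_l1").x;print(x2)
c,s=np.cos(x[3]),np.sin(x[3])
for n,p in dict(free=(-.03,-.078),used=(-.03,.078)).items(): print(n,x[0]+c*p[0]-s*p[1],x[1]+s*p[0]+c*p[1])
print("handle tri",tri(M,[S(434,98),T(444,128)]),"pegtip",tri(M,[S(586,410),T(600,186)]))
# blue, by network masks & colour
axf=lambda x:np.array([np.cos(x[4])*np.cos(x[3]),np.cos(x[4])*np.sin(x[3]),-np.sin(x[4])])
mk=[colmask(F[0],100,130,(235,225,275,275),100,20),colmask(F[1],100,130,(270,270,315,320),100,20)]
print([m.sum() for m in mk])
for sh in range(1):
    r=fitcyl(M,mk,[.496,.192,.068,-2.7,.87],axf,[.01,.01,.01,.3,.1]); print("blue",r.x.round(4),np.rad2deg(r.x[3:]),r.fun)
    r2=fitcyl(M,mk,[.496,.192,.068,-2.7],lambda x:axf([*x,np.deg2rad(50)]),[.008,.008,.008,.3]); print("blue50",r2.x.round(4),np.rad2deg(r2.x[3:]),r2.fun)
ov=[]
for m,f,k,b in zip(M,F,mk,[(235,225,285,285),(265,265,325,335)]):
    g=cv2.resize(f,None,fx=4,fy=4,interpolation=cv2.INTER_CUBIC)
    for im,col in((up(k),(255,255,0)),(hullmask(m,cyl(r.x[:3],axf(r.x))),(255,0,0))):
        cs,_=cv2.findContours(im,0,2); cv2.drawContours(g,cs,-1,col,1)
    ov.append(cv2.resize(g[b[1]*4:b[3]*4,b[0]*4:b[2]*4],(400,500)))
cv2.imwrite("pics/ov.png",np.hstack(ov)[:,:,::-1])
E
```

```text
stand [ 0.5289 -0.2254 -0.0039  0.1721] 9.861402155671403
[[-1.8, 0.3], [0.4, -0.4], [0.6, 0.7], [-0.0, 2.2], [1.5, -1.0], [0.1, -0.7], [-0.8, 0.9], [0.6, 0.3], [-0.3, 0.4], [0.6, 0.2]]
[ 0.52718112 -0.22540874  0.17096535]
free 0.5127367768655606 -0.3073751420030797
used 0.48601936930303163 -0.15368005381501262
handle tri [ 0.52787418 -0.22598508  0.14918788] pegtip [ 0.51203488 -0.30716259  0.06983767]
[np.uint64(537), np.uint64(606)]
blue [ 0.4928  0.1907  0.0707 -2.7744  0.868 ] [-158.96061165   49.73258243] 0.20424242053984054
blue50 [ 0.4931  0.191   0.0699 -2.7805] [-159.31021286] 0.2033210887037713
```

View pics/ov.png

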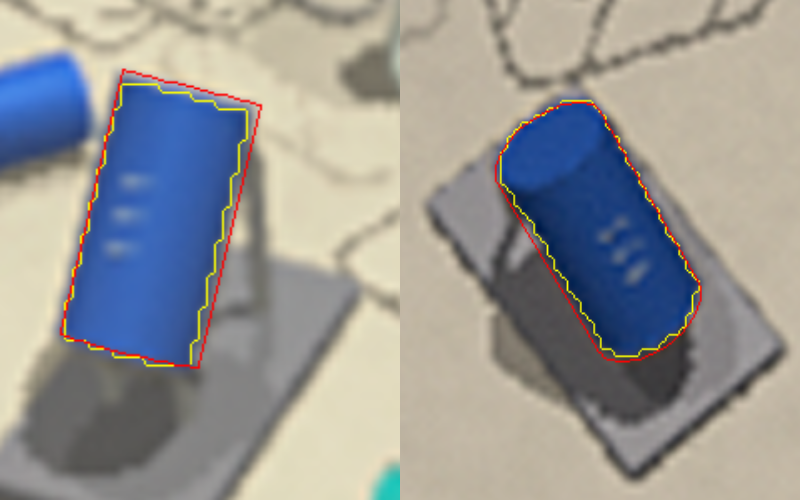

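The overlay shows the fitted cylinder agreeing with the blue cup to within 2–3 mm. Stand fit: yaw ≈ 9.9°, free peg ≈ (0.512, −0.307), handle height 0.149. Next I'll check the rest's azimuth and the obstacles, and compute the first move.

```bash
cat >> h.py <<'E'
def frame(zt,yt):
    z=np.array(zt,float);z/=np.linalg.norm(z); y=np.array(yt,float); y-=z*(y@z); y/=np.linalg.norm(y)
    return R.from_matrix(np.c_[np.cross(y,z),y,z])
def delta(pos,Rt,o=None):
    o=o or ctrl.get_obs(); R0=rot(o["ee_rot"])
    t=R0.inv().apply(np.array(pos)-o["eef_pos"])*100; a=(R0.inv()*Rt).as_rotvec()
    print("at",o["eef_pos"].round(4),"t=%.2f"%o["time"],"q",o["joint_positions"].round(2),"-> shift cm",t.round(2),"turn",a.round(3),"deg",round(np.rad2deg(np.linalg.norm(a)),1))
E
python3 - <<'E'
from fit import *
from scipy.optimize import least_squares
M=[ctrl.camera_model(n) for n in("scene","top")]
T=lambda x,y:(220+(x+.5)/4-.5,260+(y+.5)/4-.5); S=lambda x,y:(200+(x+.5)/5-.5,215+(y+.5)/5-.5)
a,b=.065,.0375
obs=[(1,T(197,133),(a,b,.01)),(1,T(409,213),(-a,-b,.01)),(1,T(320,285),(-a,b,.005)),
(0,S(399,220),(a,-b,.01)),(0,S(294,378),(-a,-b,.005)),(0,S(161,343),(-a,b,.005))]
def res(x):
    X=np.array([o[2] for o in obs]); c,s=np.cos(x[3]),np.sin(x[3])
    W=np.c_[c*X[:,0]-s*X[:,1],s*X[:,0]+c*X[:,1],X[:,2]]+x[:3]
    return np.concatenate([proj(M[o[0]],w)[0]-o[1] for o,w in zip(obs,W)])
r=least_squares(res,[.495,.19,0,.35],loss="soft_l1"); print(r.x.round(4),np.rad2deg(r.x[3]),res(r.x).reshape(-1,2).round(1).tolist())
print("roll top",tri(M,[[228,142],[148,247]]))
print("rack corner",tri(M,[[313,160],[283,190]]), "stack", tri(M,[[335,185],[304,190]]))
print("red stack",tri(M,[[457,212],[394,122]]))
print("yellow bin",onz(M[1],[520,190],0))
az=np.deg2rad(21); y=np.array([-np.sin(az),np.cos(az),0])
R0=rot(ctrl.get_obs()["ee_rot"]); print(R0.as_matrix().round(2))
for s in(1,-1): delta([.499,.193,.2],frame([0,0,-1],s*y))
E
```

```text
[ 0.497   0.1914 -0.0026  0.3562] 20.408222144893028 [[-0.9, 0.2], [0.9, 0.8], [-0.4, 1.6], [1.8, -1.0], [0.8, 0.4], [0.2, -0.3]]
roll top [0.66828541 0.47695068 0.20423955]
rack corner [0.67071323 0.15175307 0.27020456] stack [0.68893199 0.09879965 0.21222164]
red stack [ 0.80692524 -0.17292461  0.19934713]
yellow bin [ 0.6131919  -0.49070873  0.        ]
[[-0.97  0.23  0.  ]
 [ 0.23  0.97  0.  ]
 [-0.    0.   -1.  ]]
at [0.1299 0.5602 0.2245] t=1.55 q [ 1.19  0.21  1.54 -0.    1.39 -0.15] -> shift cm [-44.25 -27.43   2.45] turn [ 0.     0.    -0.594] deg 34.1
at [0.1299 0.5602 0.2245] t=1.55 q [ 1.19  0.21  1.54 -0.    1.39 -0.15] -> shift cm [-44.25 -27.43   2.45] turn [ 0.    -0.     2.547] deg 145.9
```

Rest yaw is 20.4°, which agrees with the cup axis. I'll move to a hover above the cup.

jog_arm(series=[[[-4, -2.5, 0.2], [0, 0, -0.05], 9.4], [[-8, -5, 0.5], [0, 0, -0.1], 9.4], [[-12, -7.5, 0.7], [0, 0, -0.16], 9.4], [[-16, -10, 0.9], [0, 0, -0.21], 9.4], [[-20, -12.4, 1.1], [0, 0, -0.27], 9.4], [[-24, -14.9, 1.3], [0, 0, -0.32], 9.4], [[-28, -17.4, 1.5], [0, 0, -0.38], 9.4], [[-32, -19.9, 1.8], [0, 0, -0.43], 9.4], [[-36, -22.4, 2], [0, 0, -0.48], 9.4], [[-40, -24.8, 2.2], [0, 0, -0.54], 9.4], [[-43, -26.7, 2.4], [0, 0, -0.58], 9.4], [[-44.2, -27.4, 2.4], [0, 0, -0.59], 9.4]])

```text
time: 2.75
eef_pos: [0.5007, 0.1906, 0.2003]
ee_rot: [0.0, -0.179, 0.984, -0.0]
ft_force: [-0.4, 1.5, 0.0]
finger_gap: 1.002
```

```bash
python3 - <<'E'
from fit import *
az=np.deg2rad(20.5); y=np.array([-np.sin(az),np.cos(az),0])
o=ctrl.get_obs()
delta([.499,.193,.2],frame([0,0,-1],y),o); print(o["ft_force"])
m=ctrl.camera_model("wrist"); f=ctrl.grab_frame("wrist"); np.save("w1.npy",f); np.save("w1m.npy",m,allow_pickle=True)
X=cyl(np.array([.493,.1908,.070]),np.array([np.cos(.87)*np.cos(az+np.pi),np.cos(.87)*np.sin(az+np.pi),-np.sin(.87)]))
for q in np.round(proj(m,X)).astype(int): cv2.circle(f,tuple(int(v) for v in q),1,(255,0,0),-1)
cv2.imwrite("pics/w1.png",f[:,:,::-1])
E
```

```text
at [0.5007 0.1906 0.2003] t=2.75 q [ 0.2   0.14  1.67 -0.    1.33 -1.73] -> shift cm [0.08 0.28 0.03] turn [-0.001  0.     0.002] deg 0.1
[-0.37739648  1.49305504  0.02602912]
```

View pics/w1.png

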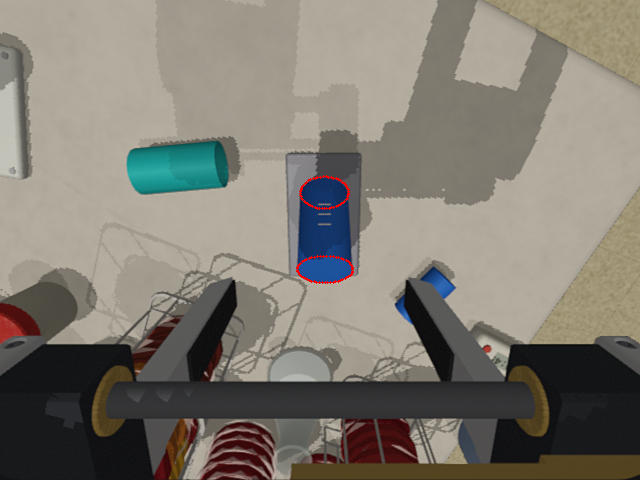

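The wrist view shows the predicted cylinder lying on the blue cup to about 1 px, with the foot at (325,270) and the mouth at (324,193). I'll descend.

```bash
python3 - <<'E'
from fit import *
az=np.deg2rad(20.5); y=np.array([-np.sin(az),np.cos(az),0])
m=ctrl.camera_model("wrist"); f=ctrl.grab_frame("wrist")
mk=colmask(f,100,130,(280,150,370,300),100,20); 
M=[ctrl.camera_model(n) for n in("scene","top")]
F=[np.load("scene.npy"),np.load("top.npy")]
mks=[colmask(F[0],100,130,(235,225,275,275),100,20),colmask(F[1],100,130,(270,270,315,320),100,20),mk]
r2=fitcyl(M+[m],mks,[.494,.191,.070,-2.78],lambda x:np.array([np.cos(np.deg2rad(50))*np.cos(x[3]),np.cos(np.deg2rad(50))*np.sin(x[3]),-np.sin(np.deg2rad(50))]),[.006,.006,.006,.1]); print(r2.x.round(4),np.rad2deg(r2.x[3]),r2.fun)
delta([.4995,.193,.0777],frame([0,0,-1],y))
E
```

```text
[ 0.4933  0.1905  0.0698 -2.7871] -159.68715453062256 0.23543581916388379
at [0.5    0.1918 0.2004] t=2.85 q [ 0.2   0.14  1.67 -0.    1.33 -1.72] -> shift cm [ 0.    0.14 12.27] turn [-0.     0.     0.001] deg 0.1
```

jog_arm(series=[[[0, 0, 3], [0, 0, 0], 9.4], [[0, 0.05, 6], [0, 0, 0], 9.4], [[0, 0.05, 8.5], [0, 0, 0], 9.4], [[0, 0.05, 10.5], [0, 0, 0], 9.4], [[0, 0.05, 11.5], [0, 0, 0], 9.4], [[0, 0.05, 12.2], [0, 0, 0], 9.4], [[0, 0.05, 12.2], [0, 0, 0], 9.4], [[0, 0.05, 12.2], [0, 0, 0], 9.4]])

```text
time: 3.65
eef_pos: [0.4991, 0.1943, 0.0794]
ee_rot: [0.001, -0.18, 0.984, 0.0]
ft_force: [-0.4, -0.3, 0.2]
finger_gap: 1.002
```

```bash
python3 - <<'E'
from fit import *
az=np.deg2rad(20.5); y=np.array([-np.sin(az),np.cos(az),0])
delta([.4995,.193,.0777],frame([0,0,-1],y))
f=ctrl.grab_frame("wrist"); cv2.imwrite("pics/w2.png",f[:,:,::-1])
E
```

```text
at [0.4991 0.1943 0.0794] t=3.65 q [ 0.21  0.29  1.77  0.    1.08 -1.72] -> shift cm [ 0.01 -0.14  0.17] turn [-0.     0.002  0.005] deg 0.3
```

View pics/w2.png

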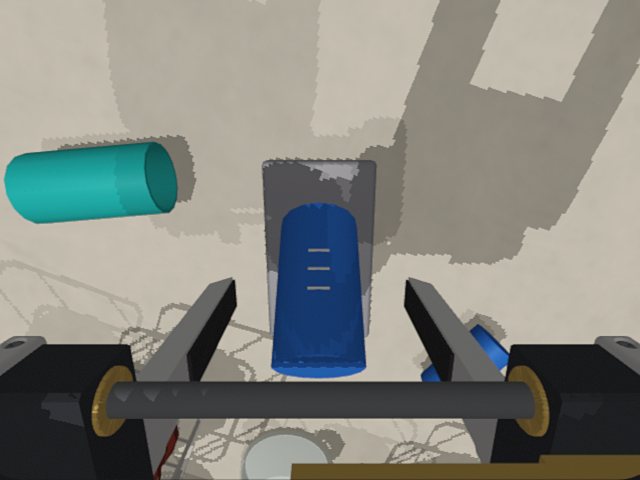

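The cup is centred between the fingers at column 320, so I'll close the jaws.

jog_arm(series=[[[0, 0, 0], [0, 0, 0], 5.5], [[0, 0, 0], [0, 0, 0], 5], [[0, 0, 0], [0, 0, 0], 4.6], [[0, 0, 0], [0, 0, 0], 4.2], [[0, 0, 0], [0, 0, 0], 3], [[0, 0, 0], [0, 0, 0], 3], [[0, 0, 0], [0, 0, 0], 3], [[0, 0, 0], [0, 0, 0], 3]])

```text
time: 4.5
eef_pos: [0.4983, 0.1934, 0.0784]
ee_rot: [-0.0, -0.18, 0.984, -0.0]
ft_force: [-0.7, -1.2, 1.2]
finger_gap: 0.47
```

The opening is 44 mm, so the cup is held. I'll lift straight up.

jog_arm(series=[[[0, 0, -0.5], [0, 0, 0], 3], [[0, 0, -1.5], [0, 0, 0], 3], [[0, 0, -3.5], [0, 0, 0], 3], [[0, 0, -6], [0, 0, 0], 3], [[0, 0, -9], [0, 0, 0], 3], [[0, 0, -12], [0, 0, 0], 3], [[0, 0, -14], [0, 0, 0], 3], [[0, 0, -15], [0, 0, 0], 3], [[0, 0, -15], [0, 0, 0], 3]])

```text
time: 5.4
eef_pos: [0.4995, 0.1943, 0.2306]
ee_rot: [0.002, -0.18, 0.984, 0.0]
ft_force: [0.3, 0.3, -1.2]
finger_gap: 0.465
```

```bash
python3 - <<'E'
from fit import *
o=ctrl.get_obs()
f=ctrl.grab_frame("wrist"); m=ctrl.camera_model("wrist")
# stand poses
ys=np.deg2rad(9.9); xs=np.array([np.cos(ys),np.sin(ys),0]); yv=np.array([-np.sin(ys),np.cos(ys),0]); d=-xs
zt=-.6428*d-.766*np.array([0,0,1]); Rt=frame(zt,yv)
peg=np.array([.5125,-.307,0])
delta([*(peg[:2]),.25],Rt,o)
# expected cup in tool
R0=rot(o["ee_rot"]); az=np.deg2rad(20.5); a=np.array([-np.cos(az)*np.cos(.8727),-np.sin(az)*np.cos(.8727),-np.sin(.8727)])
X=cyl(o["eef_pos"]+.01*a,a)
for q in np.round(proj(m,X)).astype(int): cv2.circle(f,tuple(int(v) for v in q),1,(255,0,0),-1)
cv2.imwrite("pics/w3.png",f[:,:,::-1])
E
```

```text
at [0.4995 0.1943 0.2306] t=5.40 q [ 0.21  0.12  1.63  0.    1.39 -1.72] -> shift cm [ 16.54 -47.33  -1.99] turn [ 0.066 -0.692  0.182] deg 41.2
```

View pics/w3.png

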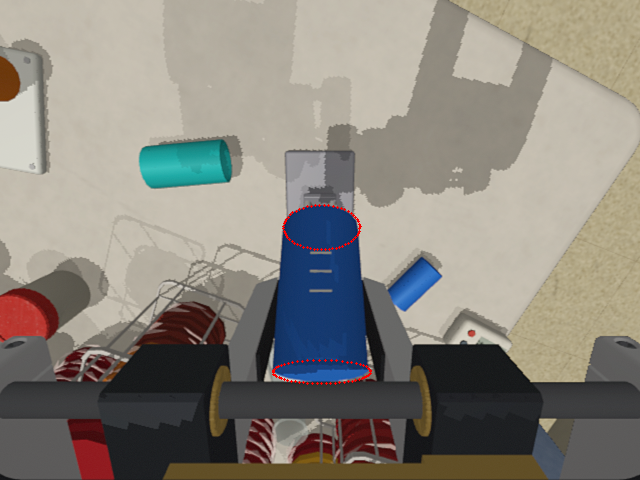

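The wrist overlay matches the held cup, with its axis at the expected 50°. I'll carry it over the stand while turning it upright, then check.

jog_arm(series=[[[0.7, -2, -1], [0.004, -0.04, 0.01], 3], [[2, -6, -2.5], [0.012, -0.12, 0.03], 3], [[3.7, -10.5, -3], [0.02, -0.2, 0.05], 3], [[5.2, -15, -3], [0.03, -0.29, 0.075], 3], [[6.8, -19.5, -3], [0.036, -0.38, 0.1], 3], [[8.4, -24, -3], [0.044, -0.46, 0.12], 3], [[9.9, -28.5, -3], [0.05, -0.55, 0.145], 3], [[11.5, -33, -3], [0.058, -0.62, 0.165], 3], [[13.1, -37.5, -3], [0.063, -0.67, 0.177], 3], [[14.6, -42, -3], [0.066, -0.692, 0.182], 3], [[15.9, -45.6, -3], [0.066, -0.692, 0.182], 3], [[16.5, -47.3, -3], [0.066, -0.692, 0.182], 3]])

```text
time: 6.65
eef_pos: [0.5382, -0.2828, 0.2822]
ee_rot: [0.314, -0.056, 0.948, 0.025]
ft_force: [-0.5, 0.3, -0.2]
finger_gap: 0.468
```

```bash
cat > pose.py <<'E'
from fit import *
ys=np.deg2rad(9.9); xs=np.array([np.cos(ys),np.sin(ys),0]); yv=np.array([-np.sin(ys),np.cos(ys),0]); d=-xs
Rt=frame(-.6428*d-.766*np.array([0,0,1]),yv); peg=np.array([.5125,-.307,0])
E
python3 - <<'E'
from pose import *
o=ctrl.get_obs(); print(o["ft_force"],o["finger_gap"])
delta([*(peg[:2]),.26],Rt,o); delta([*(peg[:2]),.145],Rt,o)
M={n:ctrl.camera_model(n) for n in("scene","top","wrist")}
for n in M:
    f=ctrl.grab_frame(n)
    np.save(n+"4.npy",f); cv2.imwrite(f"pics/{n}4.png",f[:,:,::-1])
o=ctrl.get_obs(); delta([*(peg[:2]),.26],Rt,o)
E
```

```text
[-0.52251486  0.30812416 -0.21734727] 0.46802707382333814
at [ 0.5382 -0.2828  0.2822] t=6.65 q [-0.91 -0.03  1.81  0.62  1.1  -2.82] -> shift cm [ 3.59 -2.12  0.06] turn [-0.022 -0.058 -0.047] deg 4.5
at [ 0.5382 -0.2828  0.2822] t=6.65 q [-0.91 -0.03  1.81  0.62  1.1  -2.82] -> shift cm [10.46 -2.26  9.29] turn [-0.022 -0.058 -0.047] deg 4.5
at [ 0.5382 -0.2813  0.2818] t=6.80 q [-0.91 -0.03  1.81  0.62  1.1  -2.82] -> shift cm [ 3.58 -2.26  0.02] turn [-0.021 -0.058 -0.047] deg 4.4
```

View pics/scene4.png

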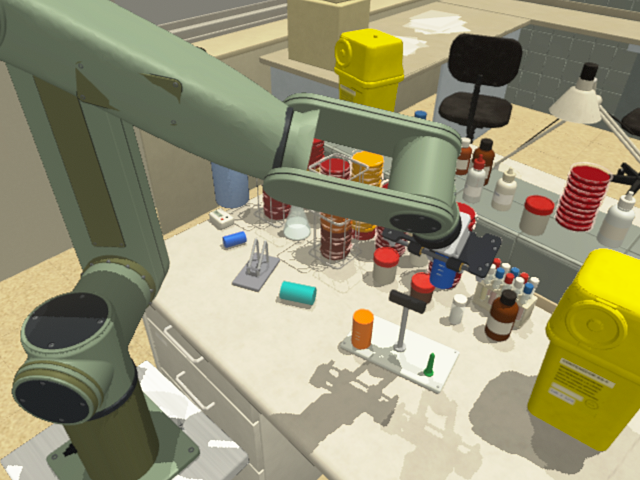

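View pics/wrist4.png

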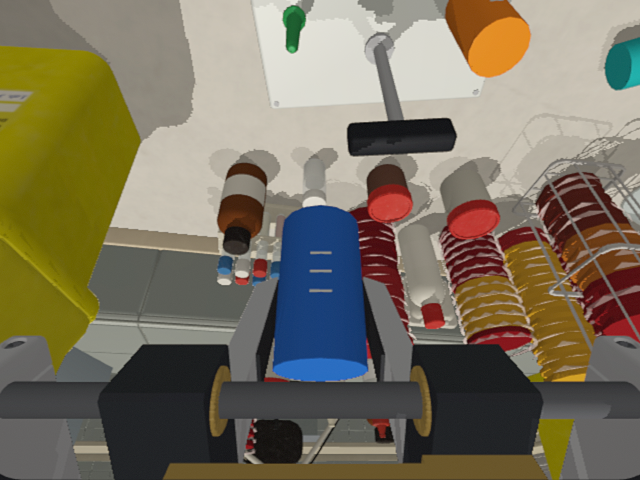

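View pics/top4.png

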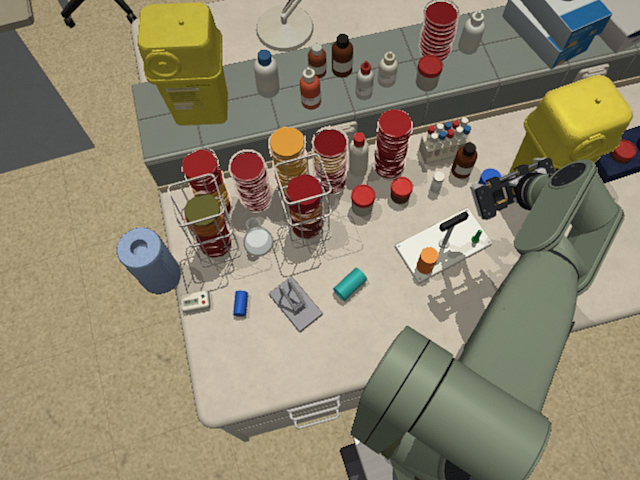

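The wrist view shows the peg at (293,30), and the handle and orange cup are untouched. Joint 6 reached its limit at −2.82. Yaw about the cup's own axis is free, so I'll lean the hand 15° off the −x_s direction to give joint 6 room.

```bash
cat > pose.py <<'E'
from fit import *
def lean(azdeg):
    a=np.deg2rad(azdeg); d=np.array([np.cos(a),np.sin(a),0]); j=np.array([d[1],-d[0],0])
    return frame(-.6428*d-.766*np.array([0,0,1]),j)
peg=np.array([.5125,-.307,0])
E
python3 - <<'E'
from pose import *
o=ctrl.get_obs()
for a in (190,180,175): delta(o["eef_pos"],lean(a),o);delta([*(peg[:2]),.26],lean(a),o)
E
```

```text
at [ 0.5382 -0.2813  0.2818] t=6.80 q [-0.91 -0.03  1.81  0.62  1.1  -2.82] -> shift cm [0. 0. 0.] turn [-0.022 -0.058 -0.048] deg 4.5
at [ 0.5382 -0.2813  0.2818] t=6.80 q [-0.91 -0.03  1.81  0.62  1.1  -2.82] -> shift cm [ 3.58 -2.26  0.02] turn [-0.022 -0.058 -0.048] deg 4.5
at [ 0.5382 -0.2813  0.2818] t=6.80 q [-0.91 -0.03  1.81  0.62  1.1  -2.82] -> shift cm [0. 0. 0.] turn [ 0.087 -0.059  0.089] deg 7.9
at [ 0.5382 -0.2813  0.2818] t=6.80 q [-0.91 -0.03  1.81  0.62  1.1  -2.82] -> shift cm [ 3.58 -2.26  0.02] turn [ 0.087 -0.059  0.089] deg 7.9
at [ 0.5382 -0.2813  0.2818] t=6.80 q [-0.91 -0.03  1.81  0.62  1.1  -2.82] -> shift cm [0. 0. 0.] turn [ 0.141 -0.059  0.157] deg 12.6
at [ 0.5382 -0.2813  0.2818] t=6.80 q [-0.91 -0.03  1.81  0.62  1.1  -2.82] -> shift cm [ 3.58 -2.26  0.02] turn [ 0.141 -0.059  0.157] deg 12.6
```

jog_arm(series=[[[0, 0, 0], [0.07, -0.03, 0.08], 3], [[0, 0, 0], [0.14, -0.06, 0.157], 3], [[0, 0, 0], [0.14, -0.06, 0.157], 3]])

```text
time: 7.1
eef_pos: [0.5371, -0.2767, 0.2806]
ee_rot: [0.341, 0.039, 0.939, -0.013]
ft_force: [-0.5, 0.7, -1.4]
finger_gap: 0.47
```

```bash
python3 - <<'E'
from pose import *
o=ctrl.get_obs()
for a in (190,180,175): delta([*(peg[:2]),.26],lean(a),o)
E
```

```text
at [ 0.5371 -0.2767  0.2806] t=7.10 q [-0.87 -0.12  1.92  0.62  0.91 -2.64] -> shift cm [ 3.01 -3.23  0.16] turn [-0.164 -0.001 -0.198] deg 14.7
at [ 0.5371 -0.2767  0.2806] t=7.10 q [-0.87 -0.12  1.92  0.62  0.91 -2.64] -> shift cm [ 3.01 -3.23  0.16] turn [-0.052 -0.001 -0.064] deg 4.7
at [ 0.5371 -0.2767  0.2806] t=7.10 q [-0.87 -0.12  1.92  0.62  0.91 -2.64] -> shift cm [ 3.01 -3.23  0.16] turn [ 0.004 -0.001  0.003] deg 0.3
```

jog_arm(series=[[[1.2, -1.3, 0], [0, 0, 0], 3], [[2.4, -2.6, 0.1], [0, 0, 0], 3], [[3, -3.2, 0.15], [0, 0, 0], 3], [[3, -3.2, 0.15], [0, 0, 0], 3]])

```text
time: 7.5
eef_pos: [0.5134, -0.3108, 0.2621]
ee_rot: [0.342, 0.04, 0.939, -0.015]
ft_force: [0.2, 0.2, -0.5]
finger_gap: 0.463
```

```bash
python3 - <<'E'
from pose import *
o=ctrl.get_obs()
for a in (175,170): delta([*(peg[:2]),.26],lean(a),o)
delta([*(peg[:2]),.062],lean(175),o)
E
```

```text
at [ 0.5134 -0.3108  0.2621] t=7.50 q [-0.97 -0.09  1.93  0.67  0.92 -2.77] -> shift cm [0.23 0.37 0.09] turn [0.001 0.001 0.002] deg 0.1
at [ 0.5134 -0.3108  0.2621] t=7.50 q [-0.97 -0.09  1.93  0.67  0.92 -2.77] -> shift cm [0.23 0.37 0.09] turn [0.057 0.001 0.068] deg 5.1
at [ 0.5134 -0.3108  0.2621] t=7.50 q [-0.97 -0.09  1.93  0.67  0.92 -2.77] -> shift cm [12.97  0.38 15.24] turn [0.001 0.001 0.002] deg 0.1
```

```bash
cat > kin.py <<'E'
from pose import *
from scipy.optimize import least_squares
def Ry(a): return R.from_euler('y',a).as_matrix()
def Rz(a): return R.from_euler('z',a).as_matrix()
def fk(q,p,s4=1):
    a1,h,L1,e,L2,y0,y1,Lt,e1=p
    A=Rz(q[0]); x=A@[a1,y0,h]; A=A@Ry(q[1]); x=x+A@[e1,0,L1]; A=A@Ry(q[2]); x=x+A@[e,0,0]; A=A@Rz(s4*q[3]); x=x+A@[0,y1,L2]; A=A@Ry(q[4]); x=x+A@[0,0,Lt]; A=A@Rz(q[5]+np.pi/2)
    return x,A
Q=[[1.1925,.2074,1.5429,0,1.3935,-.1505],[.2,.14,1.67,0,1.33,-1.725],[.21,.29,1.77,0,1.08,-1.72],[.21,.12,1.63,0,1.39,-1.72],[-.91,-.03,1.81,.62,1.10,-2.82],[-.87,-.12,1.92,.62,.91,-2.64],[-.97,-.09,1.93,.67,.92,-2.77]]
X=[[.1299,.5602,.2245],[.5,.1918,.2004],[.4991,.1943,.0794],[.4995,.1943,.2306],[.5382,-.2813,.2818],[.5371,-.2767,.2806],[.5134,-.3108,.2621]]
A7=rot([.342,.04,.939,-.015]).as_matrix()
def fitk():
    o=ctrl.get_obs(); Q2=Q+[o["joint_positions"]]; X2=X+[o["eef_pos"]]
    f=lambda p:np.concatenate([fk(q,p)[0]-x for q,x in zip(Q2,X2)])
    best=None
    for l in (.3,.4,.5):
        r=least_squares(f,[0,.3,l,0,l,.04,.04,.25,0])
        if best is None or r.cost<best.cost: best=r
    return best
def ik(pos,Rt,p,q0):
    lo=np.array([-2.73,-.86,.23,-1.11,.08,-4]);hi=np.array([2.73,2.22,2.46,4.25,2.63,4])
    def g(q):
        x,A=fk(q,p); return np.r_[(x-pos)*10,(Rt.inv()*R.from_matrix(A)).as_rotvec()]
    r=least_squares(g,q0,bounds=(lo,hi)); return r.x,np.abs(r.fun).max()
E
python3 - <<'E'
from kin import *
r=fitk(); print(r.x.round(4),np.sqrt(np.mean(r.fun**2)))
o=ctrl.get_obs(); x,A=fk(o["joint_positions"],r.x); print(R.from_matrix(A.T@rot(o["ee_rot"]).as_matrix()).as_rotvec())
for az in (175,172,170,280,260,250,240):
  for z in (.26,.16,.062):
    q,e=ik([*peg[:2],z],lean(az),r.x,np.clip(o["joint_positions"]+([0]*5+[4.5 if az>200 else 0]),-2.7,2.7)); print(az,z,q.round(2),round(e,4))
E
```

```text
[ 0.0082  0.2796  0.4578  0.0951  0.5027  0.0855  0.0011  0.322  -0.0108] 0.0014376831681586516
[-2.78820382e-16 -3.35995787e-16 -1.47521293e-16]
175 0.26 [-0.96 -0.09  1.94  0.67  0.92 -2.76] 0.0
175 0.16 [-0.96  0.05  2.03  0.82  0.74 -2.98] 0.0
175 0.062 [-0.96  0.26  2.08  1.08  0.6  -3.31] 0.0
172 0.26 [-0.95 -0.11  1.95  0.64  0.88 -2.69] 0.0
172 0.16 [-0.94  0.04  2.05  0.81  0.7  -2.92] 0.0
172 0.062 [-0.94  0.25  2.09  1.09  0.55 -3.27] 0.0
170 0.26 [-0.93 -0.12  1.96  0.63  0.86 -2.64] 0.0
170 0.16 [-0.93  0.03  2.06  0.79  0.67 -2.87] 0.0
170 0.062 [-0.93  0.24  2.1   1.1   0.52 -3.24] 0.0
280 0.26 [-0.87  0.6   1.1   0.37  2.04  2.17] 0.0
280 0.16 [-0.87  0.69  1.17  0.35  1.89  2.11] 0.0
280 0.062 [-0.87  0.8   1.21  0.34  1.75  2.06] 0.0
260 0.26 [-0.94  0.49  1.26  0.51  1.88  2.41] 0.0
260 0.16 [-0.94  0.59  1.33  0.49  1.73  2.32] 0.0
260 0.062 [-0.94  0.71  1.36  0.48  1.59  2.25] 0.0
250 0.26 [-0.98  0.43  1.34  0.56  1.79  2.52] 0.0
250 0.16 [-0.98  0.53  1.42  0.55  1.64  2.42] 0.0
250 0.062 [-0.98  0.66  1.45  0.55  1.5   2.34] 0.0
240 0.26 [-1.01  0.36  1.43  0.61  1.69  2.62] 0.0
240 0.16 [-1.01  0.47  1.51  0.61  1.54  2.52] 0.0
240 0.062 [-1.01  0.61  1.54  0.62  1.4   2.42] 0.0
```

The fitted kinematics reproduce the data to 1.4 mm. They show the −x lean runs out of joint 6 range lower down, at −3.3. Leaning diagonally towards the plate's −x/−y corner (azimuth ≈ 245°) with joint 6 positive works. I'll unwind with the tool down and kept high, and check the bin clearance first.

```bash
python3 - <<'E'
from kin import *
M=[ctrl.camera_model(n) for n in("scene","top")]
print("bin base",tri(M,[[532,408],[515,184]]),tri(M,[[604,446],[550,200]]), "top rim near-left", tri(M,[[557,270],[532,118]]))
r=fitk(); p=r.x; o=ctrl.get_obs()
def down(a):
    a=np.deg2rad(a); d=np.array([np.cos(a),np.sin(a),0]); return frame([0,0,-1],[d[1],-d[0],0])
q,e=ik([.5,-.22,.27],down(175),p,o["joint_positions"]); print("down175",q.round(2),e)
for az in (-115,-120,-125):
    q1,e=ik([.5,-.22,.27],down(az),p,np.r_[q[:5],2.2]); print("down",az,q1.round(2),e)
    for t in np.linspace(0,1,5)[1:]:
        a=np.deg2rad(az); d=np.array([np.cos(a),np.sin(a),0]); th=np.deg2rad(40*t)
        q1,e=ik(np.array([.5,-.22,.27])*(1-t)+np.array([*peg[:2],.2])*t,frame(-np.sin(th)*d-np.cos(th)*np.array([0,0,1]),[d[1],-d[0],0]),p,q1); print(round(t,2),q1.round(2),round(e,4))
    q1,e=ik(np.array([*peg[:2],.062]),lean(az),p,q1); print("seat",q1.round(2),round(e,4))
delta([.5,-.22,.27],down(175),o)
E
```

```text
bin base [ 0.64556079 -0.50420416 -0.05622343] [ 0.60619026 -0.61841851 -0.06486746] top rim near-left [ 0.65679794 -0.44655844  0.28355396]
down175 [-0.57  0.11  1.56  0.    1.47 -2.06] 2.8912306911298846e-09
down -115 [-0.57  0.11  1.56  0.    1.47  3.  ] 1.1102230246251565e-15
0.25 [-0.7   0.16  1.55  0.17  1.48  2.86] 0.0
0.5 [-0.82  0.24  1.53  0.32  1.51  2.72] 0.0
0.75 [-0.91  0.34  1.49  0.46  1.57  2.6 ] 0.0
1.0 [-0.99  0.45  1.44  0.58  1.65  2.51] 0.0
seat [-0.99  0.63  1.5   0.58  1.45  2.38] 0.0
down -120 [-0.57  0.11  1.56  0.    1.47  3.09] 9.449478842618126e-16
0.25 [-0.7   0.15  1.56  0.17  1.46  2.94] 0.0
0.5 [-0.82  0.22  1.55  0.33  1.49  2.79] 0.0
0.75 [-0.92  0.31  1.53  0.48  1.53  2.67] 0.0
1.0 [-1.01  0.42  1.48  0.61  1.6   2.56] 0.0
seat [-1.01  0.61  1.54  0.62  1.4   2.42] 0.0
down -125 [-0.57  0.11  1.56  0.    1.47  3.18] 3.7129621045174966e-14
0.25 [-0.71  0.14  1.57  0.18  1.45  3.02] 0.0
0.5 [-0.83  0.2   1.58  0.34  1.45  2.87] 0.0
0.75 [-0.93  0.28  1.56  0.5   1.49  2.73] 0.0
1.0 [-1.02  0.39  1.53  0.63  1.55  2.61] 0.0
seat [-1.02  0.58  1.59  0.65  1.35  2.46] 0.0
at [ 0.5134 -0.3108  0.2621] t=7.50 q [-0.97 -0.09  1.93  0.67  0.92 -2.77] -> shift cm [ 1.1   8.93 -1.96] turn [0.    0.699 0.002] deg 40.1
```

jog_arm(series=[[[0.1, 1, -0.4], [0, 0.1, 0], 3], [[0.4, 3, -0.8], [0, 0.22, 0], 3], [[0.6, 5, -1.2], [0, 0.36, 0], 3], [[0.8, 7, -1.6], [0, 0.5, 0], 3], [[1, 8.4, -1.9], [0, 0.62, 0], 3], [[1.1, 8.9, -2], [0, 0.7, 0], 3], [[1.1, 8.9, -2], [0, 0.7, 0], 3]])

```text
time: 8.2
eef_pos: [0.5027, -0.2191, 0.2716]
ee_rot: [0.001, 0.041, 0.999, -0.001]
ft_force: [0.1, -0.1, -0.1]
finger_gap: 0.463
```

jog_arm(series=[[[0, 0, 0], [0, 0, 0.12], 3], [[0, 0, 0], [0, 0, 0.25], 3], [[0, 0, 0], [0, 0, 0.39], 3], [[0, 0, 0], [0, 0, 0.52], 3], [[0, 0, 0], [0, 0, 0.66], 3], [[0, 0, 0], [0, 0, 0.79], 3], [[0, 0, 0], [0, 0, 0.92], 3], [[0, 0, 0], [0, 0, 1.06], 3], [[0, 0, 0], [0, 0, 1.19], 3], [[0, 0, 0], [0, 0, 1.32], 3], [[0, 0, 0], [0, 0, 1.45], 3], [[0, 0, 0], [0, 0, 1.57], 3]])

```text
time: 9.4
eef_pos: [0.4999, -0.2205, 0.2713]
ee_rot: [0.001, 0.738, 0.675, 0.0]
ft_force: [0.1, -0.5, 0.1]
finger_gap: 0.469
```

jog_arm(series=[[[0, 0, 0], [0, 0, 0.12], 3], [[0, 0, 0], [0, 0, 0.25], 3], [[0, 0, 0], [0, 0, 0.39], 3], [[0, 0, 0], [0, 0, 0.52], 3], [[0, 0, 0], [0, 0, 0.66], 3], [[0, 0, 0], [0, 0, 0.79], 3], [[0, 0, 0], [0, 0, 0.92], 3], [[0, 0, 0], [0, 0, 1.06], 3], [[0, 0, 0], [0, 0, 1.19], 3], [[0, 0, 0], [0, 0, 1.32], 3], [[0, 0, 0], [0, 0, 1.45], 3], [[0, 0, 0], [0, 0, 1.57], 3]])

```text
time: 10.6
eef_pos: [0.4999, -0.2205, 0.2713]
ee_rot: [0.001, 0.999, -0.045, 0.001]
ft_force: [-0.2, -0.1, -0.7]
finger_gap: 0.466
```

jog_arm(series=[[[0, 0, 0], [0, 0, 0.12], 3], [[0, 0, 0], [0, 0, 0.25], 3], [[0, 0, 0], [0, 0, 0.39], 3], [[0, 0, 0], [0, 0, 0.52], 3], [[0, 0, 0], [0, 0, 0.66], 3], [[0, 0, 0], [0, 0, 0.79], 3], [[0, 0, 0], [0, 0, 0.92], 3], [[0, 0, 0], [0, 0, 1.06], 3], [[0, 0, 0], [0, 0, 1.19], 3], [[0, 0, 0], [0, 0, 1.32], 3], [[0, 0, 0], [0, 0, 1.45], 3], [[0, 0, 0], [0, 0, 1.57], 3]])

```text
time: 11.8
eef_pos: [0.4999, -0.2205, 0.2713]
ee_rot: [0.0, -0.675, 0.738, -0.001]
ft_force: [1.0, -0.1, -0.5]
finger_gap: 0.468
```

```bash
python3 - <<'E'
from pose import *
o=ctrl.get_obs(); delta([*peg[:2],.22],lean(-115),o); print(o["finger_gap"])
E
```

```text
at [ 0.4999 -0.2205  0.2713] t=11.80 q [-0.57  0.11  1.55 -0.    1.47  2.66] -> shift cm [ 8.49 -2.01  5.15] turn [ 0.119 -0.692  0.334] deg 44.6
0.46839821033508205
```

jog_arm(series=[[[0.8, -0.2, 0], [0.01, -0.08, 0.03], 3], [[2, -0.5, 0.3], [0.03, -0.19, 0.08], 3], [[3.5, -0.8, 1], [0.05, -0.31, 0.14], 3], [[5, -1.2, 2], [0.075, -0.43, 0.2], 3], [[6.5, -1.6, 3.2], [0.095, -0.55, 0.26], 3], [[7.8, -1.9, 4.4], [0.11, -0.65, 0.31], 3], [[8.5, -2, 5.1], [0.119, -0.692, 0.334], 3], [[8.5, -2, 5.1], [0.119, -0.692, 0.334], 3], [[8.5, -2, 5.1], [0.119, -0.692, 0.334], 3]])

```text
time: 12.7
eef_pos: [0.5131, -0.3071, 0.2208]
ee_rot: [0.288, -0.507, 0.791, 0.184]
ft_force: [0.3, 0.2, -1.6]
finger_gap: 0.47
```

```bash
python3 - <<'E'
from pose import *
o=ctrl.get_obs(); delta([*peg[:2],.22],lean(-115),o); print(o["finger_gap"])
M={}
for n in("scene","top","wrist"):
    M[n]=ctrl.camera_model(n); f=ctrl.grab_frame(n); np.save(n+"5.npy",f); cv2.imwrite(f"pics/{n}5.png",f[:,:,::-1])
E
```

```text
at [ 0.5131 -0.3071  0.2208] t=12.70 q [-0.99  0.44  1.41  0.58  1.69  2.53] -> shift cm [0.06 0.05 0.05] turn [ 0.003 -0.001  0.004] deg 0.3
0.4696536118427518
```

View pics/scene5.png

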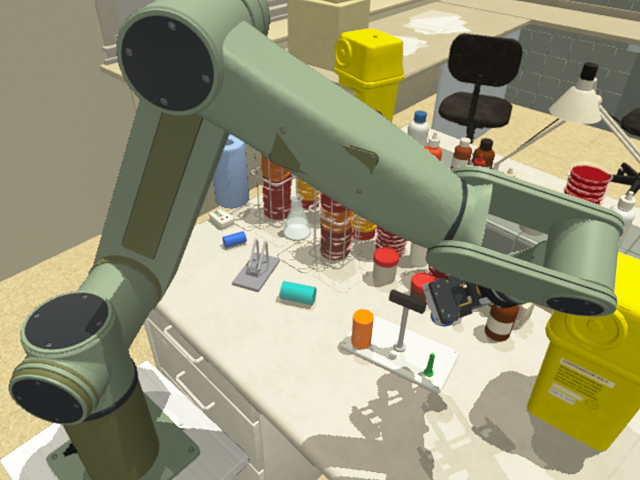

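View pics/top5.png

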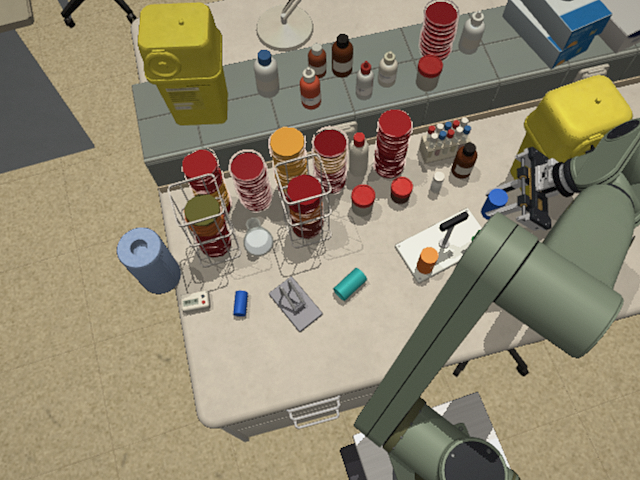

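View pics/wrist5.png

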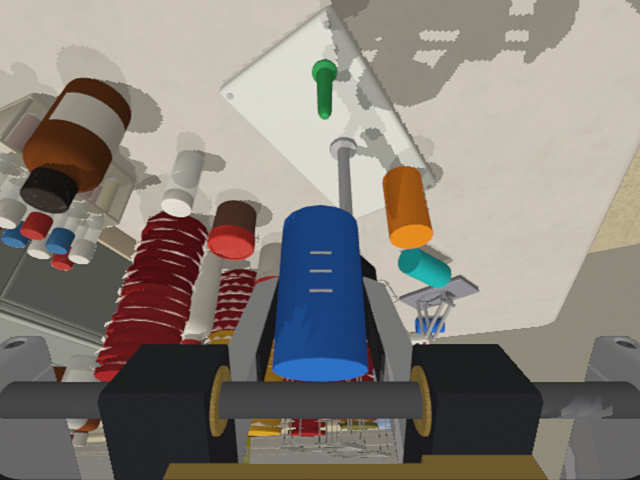

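The wrist view shows the peg with its tip at (325,115) and foot at (324,70), and the cup still square in the jaws. I'll refine the peg position with all the views.

```bash
python3 - <<'E'
from pose import *
o=ctrl.get_obs()
m=ctrl.camera_model("wrist"); f=np.load("wrist5.npy").copy()
h=cv2.cvtColor(f,cv2.COLOR_RGB2HSV); k=cv2.inRange(h,(45,90,30),(85,255,255)); k[130:]=0
y,x=np.nonzero(k[:, 300:350]); x+=300; print("green rows",y.min(),y.max(), [(r,x[y==r].min(),x[y==r].max()) for r in range(y.min(),y.max()+1,6)])
for z in(.012,.052,.072): print(z,proj(m,[.5125,-.307,z]).round(1))
M=[ctrl.camera_model(n) for n in("scene","top")]+[m]
T=lambda x,y:(380+(x+.5)/6-.5,200+(y+.5)/6-.5); S=lambda x,y:(335+(x+.5)/6-.5,285+(y+.5)/6-.5)
tip=[S(586,408),T(601,184),(324.5,y.max()-2)]
X=tri(M,tip); print("tip",X,[(proj(c,X)[0]-t).round(1) for c,t in zip(M,tip)])
s=cv2.resize(f[0:220,220:440],(660,600)); 
cv2.imwrite("pics/peg.png",s[:,:,::-1])
# cup axis check: overlay
R0=rot(o["ee_rot"]); a=R0.apply([np.sin(np.deg2rad(40)),0,np.cos(np.deg2rad(40))]); print("axis if nominal",a)
C=cyl(o["eef_pos"]+.01*a,a); 
for q in np.round(proj(m,C)).astype(int): cv2.circle(f,tuple(int(v) for v in q),1,(255,0,0),-1)
cv2.imwrite("pics/cupov.png",cv2.resize(f[190:400,240:400],(640,600))[:,:,::-1])
E
```

```text
green rows 60 118 [(60, np.int64(321), np.int64(328)), (66, np.int64(314), np.int64(334)), (72, np.int64(312), np.int64(336)), (78, np.int64(314), np.int64(335)), (84, np.int64(317), np.int64(331)), (90, np.int64(318), np.int64(331)), (96, np.int64(318), np.int64(330)), (102, np.int64(318), np.int64(330)), (108, np.int64(318), np.int64(330)), (114, np.int64(319), np.int64(329))]
0.012 [[323.9  72.4]]
0.052 [[324.1 101.6]]
0.072 [[324.2 118.1]]
tip [ 0.5121491  -0.30736698  0.07071288] [array([ 0.6, -0.2]), array([-0.1,  0.5]), array([-0.1,  0.4])]
axis if nominal [ 0.00103398 -0.00350779 -0.99999331]
```

View pics/cupov.png

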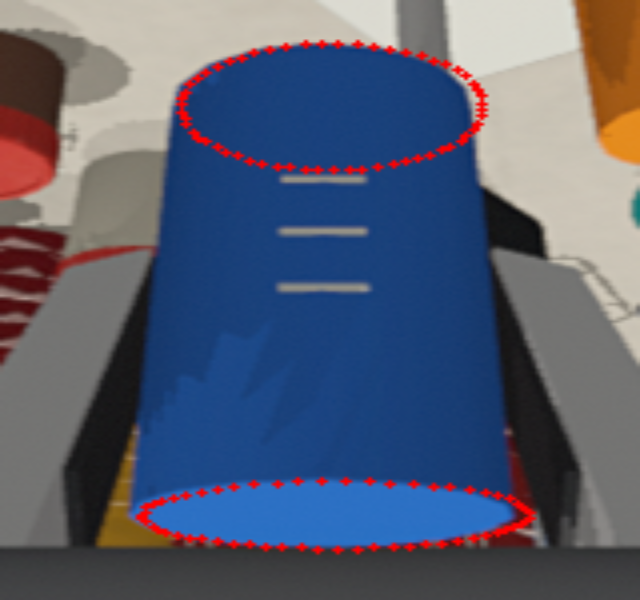

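The tip triangulates to (0.512, −0.307, 0.071) with residuals under 1 px, and the cup axis is vertical. I'll go down over the peg.

jog_arm(series=[[[1.3, 0, 1.55], [0, 0, 0], 3], [[2.6, 0, 3.1], [0, 0, 0], 3], [[3.9, 0, 4.6], [0, 0, 0], 3], [[5.1, 0, 6.1], [0, 0, 0], 3], [[6.1, 0, 7.3], [0, 0, 0], 3], [[7, 0, 8.4], [0, 0, 0], 3], [[7.8, 0, 9.3], [0, 0, 0], 3], [[8.5, 0, 10.1], [0, 0, 0], 3], [[9.1, 0, 10.8], [0, 0, 0], 3], [[9.5, 0, 11.3], [0, 0, 0], 3], [[9.7, 0, 11.5], [0, 0, 0], 3], [[9.7, 0, 11.5], [0, 0, 0], 3]])

```text
time: 14.05
eef_pos: [0.5131, -0.3074, 0.07]
ee_rot: [0.287, -0.507, 0.791, 0.185]
ft_force: [-0.6, 0.0, -0.7]
finger_gap: 0.467
```

```bash
python3 - <<'E'
from pose import *
o=ctrl.get_obs(); delta([*peg[:2],.062],lean(-115),o); print(o["ft_force"],o["torque"],o["finger_gap"])
m=ctrl.camera_model("wrist")
for n in("wrist","scene","top"):
    f=ctrl.grab_frame(n); cv2.imwrite(f"pics/{n}6.png",f[:,:,::-1])
E
```

```text
at [ 0.5131 -0.3074  0.07  ] t=14.05 q [-0.99  0.62  1.48  0.58  1.48  2.39] -> shift cm [0.5  0.07 0.62] turn [ 0.004 -0.001  0.004] deg 0.3
[-0.57219294  0.02013079 -0.65412213] [-0.22706806  0.19058353  0.03366009] 0.4666415596961672
```

View pics/wrist6.png

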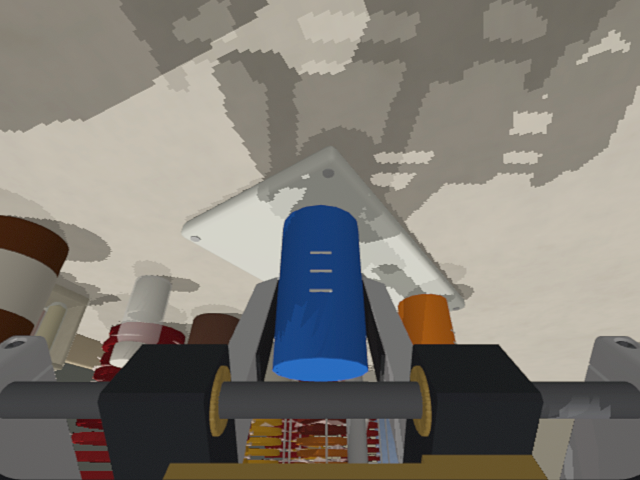

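View pics/scene6.png

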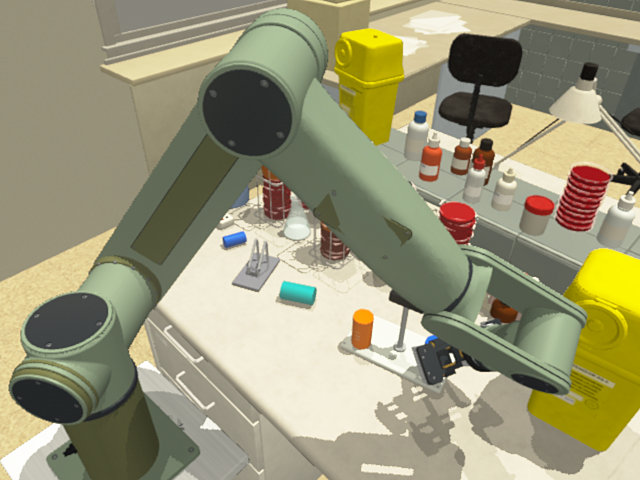

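The blue cup is over the peg and the stand is in its original place. There is no contact force yet, so I'll ease it down.

jog_arm(series=[[[0.13, 0, 0.15], [0, 0, 0], 3], [[0.26, 0, 0.31], [0, 0, 0], 3], [[0.35, 0, 0.42], [0, 0, 0], 3], [[0.39, 0, 0.46], [0, 0, 0], 3], [[0.39, 0, 0.46], [0, 0, 0], 3]])

```text
time: 14.7
eef_pos: [0.513, -0.3074, 0.064]
ee_rot: [0.287, -0.507, 0.791, 0.185]
ft_force: [-0.4, -0.4, -0.6]
finger_gap: 0.472
```

jog_arm(series=[[[0.05, 0, 0.06], [0, 0, 0], 3], [[0.1, 0, 0.12], [0, 0, 0], 3], [[0.1, 0, 0.12], [0, 0, 0], 3]])

```text
time: 15.0
eef_pos: [0.513, -0.3074, 0.0625]
ee_rot: [0.287, -0.507, 0.791, 0.185]
ft_force: [0.3, -0.3, -1.1]
finger_gap: 0.468
```

jog_arm(series=[[[0.06, 0, 0.08], [0, 0, 0], 3], [[0.06, 0, 0.08], [0, 0, 0], 3]])

```text
time: 15.2
eef_pos: [0.513, -0.3073, 0.0615]
ee_rot: [0.287, -0.507, 0.791, 0.185]
ft_force: [-0.8, 0.2, 0.0]
finger_gap: 0.465
```

jog_arm(series=[[[0.06, 0, 0.08], [0, 0, 0], 3], [[0.06, 0, 0.08], [0, 0, 0], 3]])

```text
time: 15.4
eef_pos: [0.5132, -0.3075, 0.0612]
ee_rot: [0.288, -0.507, 0.791, 0.185]
ft_force: [-1.2, -0.2, 3.7]
finger_gap: 0.472
```

The contact force of 3.7 N shows the rim is on the plate. I'll release slowly.

jog_arm(series=[[[0, 0, 0], [0, 0, 0], 4.6], [[0, 0, 0], [0, 0, 0], 5], [[0, 0, 0], [0, 0, 0], 5.6], [[0, 0, 0], [0, 0, 0], 6.4], [[0, 0, 0], [0, 0, 0], 7.2], [[0, 0, 0], [0, 0, 0], 7.2], [[0, 0, 0], [0, 0, 0], 7.2]])

```text
time: 16.1
eef_pos: [0.5131, -0.3073, 0.0606]
ee_rot: [0.287, -0.507, 0.791, 0.185]
ft_force: [-0.5, -0.0, -0.4]
finger_gap: 0.764
```

```bash
python3 - <<'E'
from pose import *
o=ctrl.get_obs(); print(o["ft_force"],o["finger_gap"])
f=ctrl.grab_frame("wrist"); cv2.imwrite(f"pics/wrist7.png",f[:,:,::-1])
E
```

```text
[-5.18428176e-01 -1.93501044e-04 -4.29024211e-01] 0.7635235887354008
```

View pics/wrist7.png

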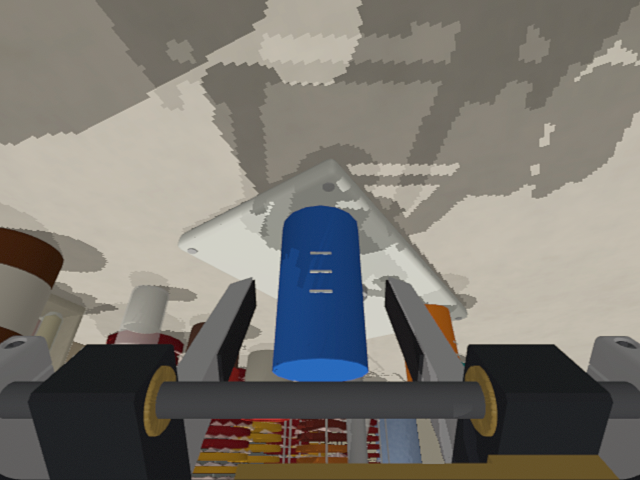

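The cup stands free on the peg. I'll back the hand out along the tool axis and plan the handle grasp.

jog_arm(series=[[[0, 0, -0.8], [0, 0, 0], 7.2], [[0, 0, -2], [0, 0, 0], 7.2], [[0, 0, -4], [0, 0, 0], 7.2], [[0, 0, -6.5], [0, 0, 0], 7.2], [[0, 0, -9.5], [0, 0, 0], 7.2], [[0, 0, -12.5], [0, 0, 0], 7.2], [[0, 0, -14.5], [0, 0, 0], 7.2], [[0, 0, -15], [0, 0, 0], 7.2]])

```text
time: 16.95
eef_pos: [0.4729, -0.3983, 0.1789]
ee_rot: [0.287, -0.507, 0.792, 0.181]
ft_force: [0.0, 0.9, 1.1]
finger_gap: 0.767
```

```bash
python3 - <<'E'
from kin import *
p=fitk().x; o=ctrl.get_obs(); q0=o["joint_positions"]
print(ctrl.get_obs()["eef_pos"],q0.round(2))
ys=np.deg2rad(9.9); xs=np.array([np.cos(ys),np.sin(ys),0])
for s in(1,-1):
    q,e=ik([.528,-.2255,.30],frame([0,0,-1],s*xs),p,np.r_[q0[:3],.05,1.4,q0[5]]); print(s,q.round(2),e); delta([.528,-.2255,.30],frame([0,0,-1],s*xs),o)
f=ctrl.grab_frame("wrist"); cv2.imwrite(f"pics/wrist8.png",f[:,:,::-1])
E
```

```text
[ 0.47292789 -0.39832324  0.17887378] [-1.11  0.57  1.3   0.53  1.72  2.42]
1 [-0.98 -0.23  2.13  1.04  0.9   4.  ] 0.8640284903420593
at [ 0.4729 -0.3983  0.1789] t=16.95 q [-1.11  0.57  1.3   0.53  1.72  2.42] -> shift cm [-21.59   2.19   2.17] turn [0.867 0.277 2.408] deg 147.5
-1 [-0.56  0.16  1.45  0.    1.54  2.41] 4.756122309997309e-10
at [ 0.4729 -0.3983  0.1789] t=16.95 q [-1.11  0.57  1.3   0.53  1.72  2.42] -> shift cm [-21.59   2.19   2.17] turn [-0.214  0.67  -0.579] deg 52.2
```

View pics/wrist8.png

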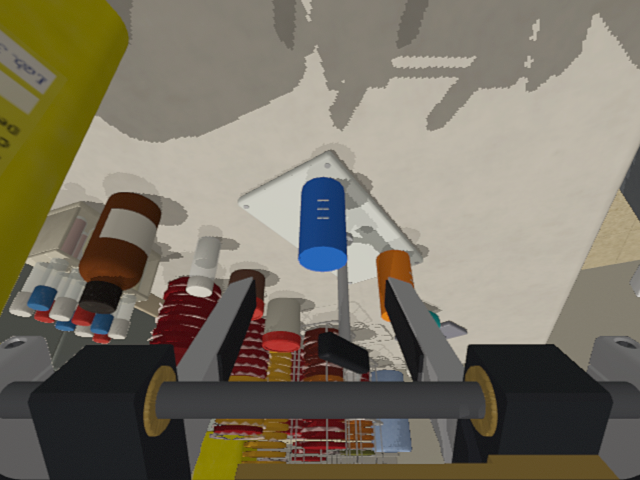

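The blue cup stands upright on the plate at (323,225). Next I'll raise the hand, then turn it over the handle.

jog_arm(series=[[[-1.9, 0, -2.3], [0, 0, 0], 7.2], [[-4.5, 0, -5.4], [0, 0, 0], 7.2], [[-7, 0, -8], [-0.01, 0.04, -0.03], 7.2], [[-9, 0.1, -8.2], [-0.04, 0.13, -0.11], 7.2], [[-11, 0.4, -7], [-0.08, 0.25, -0.21], 7.2], [[-13.2, 0.8, -5.2], [-0.12, 0.37, -0.32], 7.2], [[-15.6, 1.2, -3], [-0.16, 0.49, -0.42], 7.2], [[-18, 1.6, -0.8], [-0.19, 0.59, -0.51], 7.2], [[-20.2, 2, 1], [-0.21, 0.65, -0.56], 7.2], [[-21.6, 2.2, 2.2], [-0.214, 0.67, -0.579], 7.2], [[-21.6, 2.2, 2.2], [-0.214, 0.67, -0.579], 7.2], [[-21.6, 2.2, 2.2], [-0.214, 0.67, -0.579], 7.2]])

```text
time: 18.2
eef_pos: [0.5278, -0.2216, 0.2967]
ee_rot: [-0.001, 0.767, -0.642, -0.004]
ft_force: [1.3, 0.3, -0.2]
finger_gap: 0.768
```

```bash
python3 - <<'E'
from kin import *
o=ctrl.get_obs(); ys=np.deg2rad(9.9); xs=np.array([np.cos(ys),np.sin(ys),0])
delta([.528,-.2255,.30],frame([0,0,-1],-xs),o)
m=ctrl.camera_model("wrist"); yv=np.array([-xs[1],xs[0],0]); c=np.array([.528,-.2255,.150])
for n in("wrist","scene","top"):
    f=ctrl.grab_frame(n); 
    if n=="wrist":
        np.save("w9.npy",f)
        for sx in(-.008,.008):
            for sy in(-.038,.038):
                q=proj(m,c+sx*xs+sy*yv+[0,0,.012])[0]; cv2.circle(f,(int(round(q[0])),int(round(q[1]))),2,(255,0,0),-1)
    cv2.imwrite(f"pics/{n}9.png",f[:,:,::-1])
E
```

```text
at [ 0.5278 -0.2216  0.2967] t=18.20 q [-0.55  0.16  1.45  0.    1.54  2.41] -> shift cm [ 0.38  0.04 -0.34] turn [0.003 0.007 0.003] deg 0.5
```

View pics/wrist9.png

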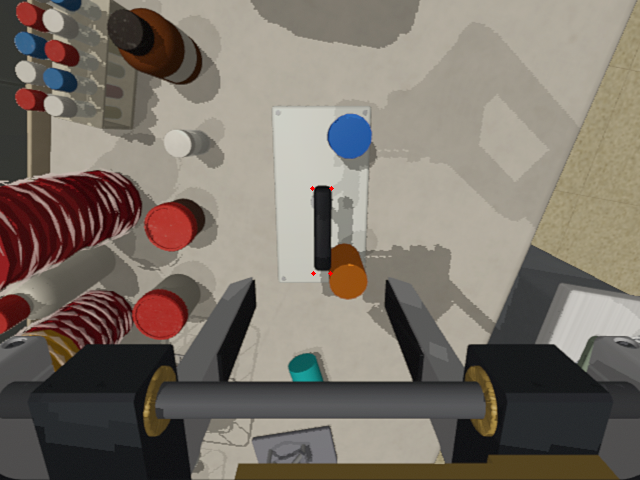

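View pics/scene9.png

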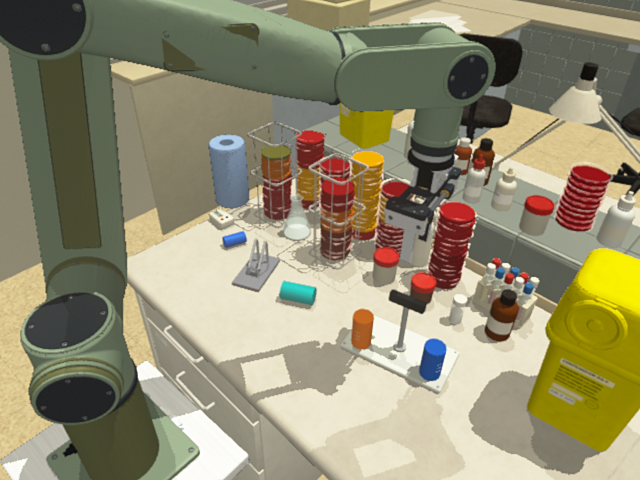

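The scene and wrist views show both cups upright on their pegs, blue at scene (432,360) and orange at (362,329). The bar is at wrist (322,229), where predicted. I'll re-read the pose and work out the descent.

```bash
python3 - <<'E'
from kin import *
o=ctrl.get_obs(); m=ctrl.camera_model("wrist")
f=ctrl.grab_frame("wrist")
g=cv2.cvtColor(f,cv2.COLOR_RGB2GRAY); k=(g<60).astype(np.uint8); z=np.zeros_like(k); z[175:285,305:340]=k[175:285,305:340]
n,l,s,c=cv2.connectedComponentsWithStats(z); i=1+s[1:,4].argmax(); yy,xx=np.nonzero(l==i)
rc=cv2.minAreaRect(np.c_[xx,yy].astype(np.float32)); print(rc)
b=cv2.boxPoints(rc); W=np.array([onz(m,p,.162) for p in b]); print(W.round(4), W.mean(0))
e=W[1]-W[0]; e2=W[2]-W[1]; L=e if np.linalg.norm(e)>np.linalg.norm(e2) else e2; print("long axis az",np.rad2deg(np.arctan2(L[1],L[0])), np.linalg.norm(e),np.linalg.norm(e2))
ys=np.deg2rad(9.9); xs=np.array([np.cos(ys),np.sin(ys),0])
delta([.528,-.226,.150],frame([0,0,-1],-xs))
E
```

```text
((326.06719970703125, 231.4649658203125), (87.19085693359375, 25.369234085083008), 89.02897644042969)
[[ 0.5418 -0.2639  0.162 ]
 [ 0.5209 -0.2678  0.162 ]
 [ 0.505  -0.1906  0.162 ]
 [ 0.5275 -0.1863  0.162 ]] [ 0.523812   -0.22715513  0.162     ]
long axis az 101.64757749051046 0.021303970045345445 0.07886440958831847
at [ 0.5275 -0.2238  0.2969] t=18.40 q [-0.55  0.16  1.45  0.    1.54  2.41] -> shift cm [ 0.32 -0.05 14.68] turn [ 0.003  0.007 -0.   ] deg 0.4
```

jog_arm(series=[[[0.1, 0, 2], [0, 0.003, 0], 7.2], [[0.2, 0, 5], [0, 0.004, 0], 7.2], [[0.2, 0, 8], [0, 0.004, 0], 7.2], [[0.2, 0, 10.5], [0, 0.004, 0], 7.2], [[0.2, 0, 12.5], [0, 0.004, 0], 7.2], [[0.2, 0, 13.8], [0, 0.004, 0], 7.2], [[0.2, 0, 14.6], [0, 0.004, 0], 7.2], [[0.2, 0, 14.6], [0, 0.004, 0], 7.2], [[0.2, 0, 14.6], [0, 0.004, 0], 7.2]])

```text
time: 19.3
eef_pos: [0.5285, -0.2242, 0.1523]
ee_rot: [-0.0, 0.766, -0.643, -0.001]
ft_force: [-0.3, -0.6, 0.9]
finger_gap: 0.766
```

```bash
python3 - <<'E'
from kin import *
ys=np.deg2rad(9.9); xs=np.array([np.cos(ys),np.sin(ys),0])
delta([.528,-.226,.150],frame([0,0,-1],-xs)); print(ctrl.get_obs()["ft_force"])
for n in("wrist","scene"):
    f=ctrl.grab_frame(n); cv2.imwrite(f"pics/{n}10.png",f[:,:,::-1])
E
```

```text
at [ 0.5285 -0.2242  0.1523] t=19.30 q [-0.55  0.27  1.62  0.    1.25  2.42] -> shift cm [0.17 0.08 0.23] turn [0.001 0.001 0.002] deg 0.1
[-0.27675045 -0.55295938  0.86847966]
```

View pics/wrist10.png

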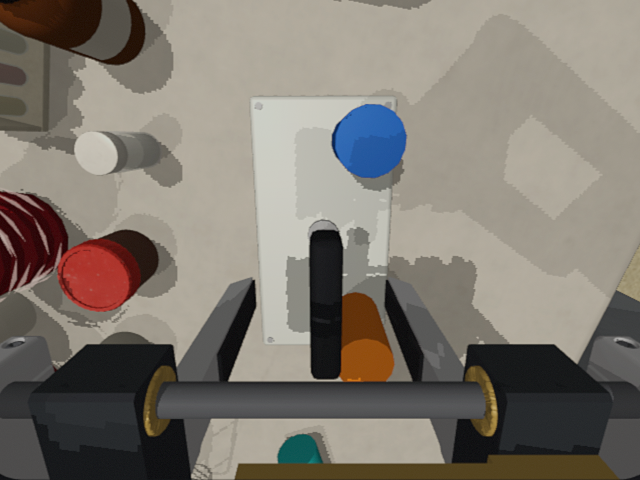

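The bar is at column 326 against the jaw centre at 320, about 2.5 mm off. I'll correct that and then close.

jog_arm(series=[[[0.1, 0.15, 0.1], [0, 0, 0], 7.2], [[0.15, 0.25, 0.2], [0, 0, 0], 7.2], [[0.15, 0.25, 0.2], [0, 0, 0], 7.2]])

```text
time: 19.7
eef_pos: [0.5257, -0.2255, 0.1496]
ee_rot: [0.0, 0.766, -0.643, -0.001]
ft_force: [0.6, 0.0, -0.9]
finger_gap: 0.769
```

```bash
python3 - <<'E'
from kin import *
print(ctrl.get_obs()["eef_pos"])
f=ctrl.grab_frame("wrist"); cv2.imwrite(f"pics/wrist11.png",f[:,:,::-1])
E
```

```text
[ 0.52566188 -0.22550677  0.14957738]
```

View pics/wrist11.png

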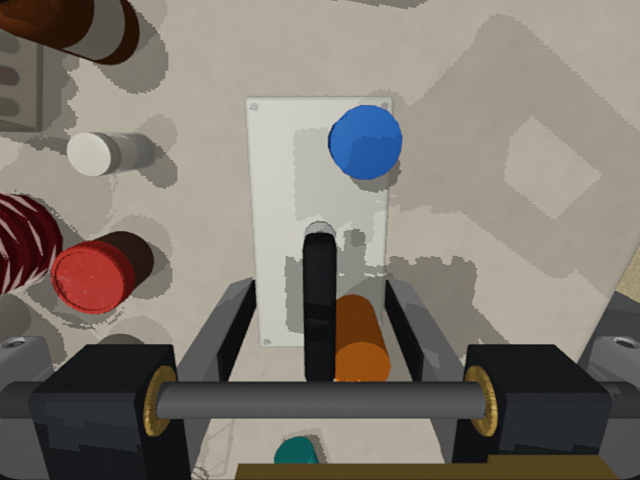

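The bar is now centred at column 320. I'll close gently.

jog_arm(series=[[[0, 0, 0], [0, 0, 0], 5], [[0, 0, 0], [0, 0, 0], 4], [[0, 0, 0], [0, 0, 0], 3], [[0, 0, 0], [0, 0, 0], 2.4], [[0, 0, 0], [0, 0, 0], 2], [[0, 0, 0], [0, 0, 0], 1.7], [[0, 0, 0], [0, 0, 0], 1.4], [[0, 0, 0], [0, 0, 0], 0.5], [[0, 0, 0], [0, 0, 0], 0], [[0, 0, 0], [0, 0, 0], 0], [[0, 0, 0], [0, 0, 0], 0]])

```text
time: 20.85
eef_pos: [0.5258, -0.2254, 0.1494]
ee_rot: [-0.0, 0.766, -0.643, -0.001]
ft_force: [0.8, 0.1, -0.8]
finger_gap: 0.166
```

jog_arm(series=[[[0, 0, -0.1], [0, 0, 0], 0], [[0, 0, -0.3], [0, 0, 0], 0], [[0, 0, -0.6], [0, 0, 0], 0], [[0, 0, -1], [0, 0, 0], 0], [[0, 0, -1.4], [0, 0, 0], 0], [[0, 0, -1.7], [0, 0, 0], 0], [[0, 0, -1.9], [0, 0, 0], 0], [[0, 0, -2], [0, 0, 0], 0]])

```text
time: 21.65
eef_pos: [0.5259, -0.2256, 0.1698]
ee_rot: [0.0, 0.766, -0.643, -0.001]
ft_force: [0.4, -0.6, -6.0]
finger_gap: 0.165
```

```bash
python3 - <<'E'
from kin import *
o=ctrl.get_obs();print(o["eef_pos"],o["ft_force"],o["torque"],o["finger_gap"])
f=ctrl.grab_frame("wrist"); g=ctrl.grab_frame("scene")
cv2.imwrite("pics/l1.png",np.hstack([cv2.resize(f,(400,300)),cv2.resize(g[260:420,300:513],(400,300))])[:,:,::-1])
E
```

```text
[ 0.52594848 -0.22555389  0.16982424] [ 0.40716936 -0.62250103 -6.03006381] [ 0.05679467  0.09217353 -0.02727435] 0.16539881899906747
```

View pics/l1.png

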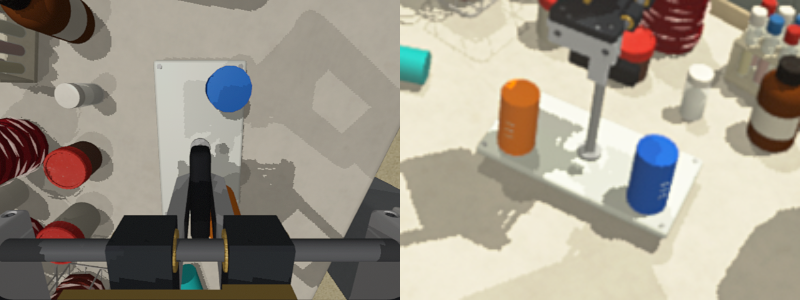

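The stand is lifted 2 cm and level, with both cups on their pegs. The wrist load of about 5.5 N matches the expected weight. I'll lift the remaining 8 cm.

jog_arm(series=[[[0, 0, -0.2], [0, 0, 0], 0], [[0, 0, -0.7], [0, 0, 0], 0], [[0, 0, -1.5], [0, 0, 0], 0], [[0, 0, -2.5], [0, 0, 0], 0], [[0, 0, -3.5], [0, 0, 0], 0], [[0, 0, -4.5], [0, 0, 0], 0], [[0, 0, -5.5], [0, 0, 0], 0], [[0, 0, -6.5], [0, 0, 0], 0], [[0, 0, -7.3], [0, 0, 0], 0], [[0, 0, -7.8], [0, 0, 0], 0], [[0, 0, -8.1], [0, 0, 0], 0], [[0, 0, -8.2], [0, 0, 0], 0]])

```text
time: 22.95
eef_pos: [0.526, -0.2256, 0.2516]
ee_rot: [0.0, 0.766, -0.643, -0.001]
ft_force: [-0.1, 0.9, -5.9]
finger_gap: 0.166
```

jog_arm(series=[[[0, 0, 0], [0, 0, 0], 0], [[0, 0, 0], [0, 0, 0], 0], [[0, 0, 0], [0, 0, 0], 0], [[0, 0, 0], [0, 0, 0], 0], [[0, 0, 0], [0, 0, 0], 0], [[0, 0, 0], [0, 0, 0], 0], [[0, 0, 0], [0, 0, 0], 0], [[0, 0, 0], [0, 0, 0], 0], [[0, 0, 0], [0, 0, 0], 0], [[0, 0, 0], [0, 0, 0], 0], [[0, 0, 0], [0, 0, 0], 0], [[0, 0, 0], [0, 0, 0], 0]])

```text
time: 24.15
eef_pos: [0.526, -0.2256, 0.2514]
ee_rot: [0.0, 0.766, -0.643, -0.002]
ft_force: [0.4, 0.5, -6.0]
finger_gap: 0.165
```

jog_arm(series=[[[0, 0, 0], [0, 0, 0], 0], [[0, 0, 0], [0, 0, 0], 0], [[0, 0, 0], [0, 0, 0], 0], [[0, 0, 0], [0, 0, 0], 0], [[0, 0, 0], [0, 0, 0], 0], [[0, 0, 0], [0, 0, 0], 0], [[0, 0, 0], [0, 0, 0], 0], [[0, 0, 0], [0, 0, 0], 0], [[0, 0, 0], [0, 0, 0], 0], [[0, 0, 0], [0, 0, 0], 0], [[0, 0, 0], [0, 0, 0], 0], [[0, 0, 0], [0, 0, 0], 0]])

```text
time: 25.35
eef_pos: [0.526, -0.2256, 0.2514]
ee_rot: [0.0, 0.766, -0.643, -0.002]
ft_force: [0.2, -1.1, -6.1]
finger_gap: 0.167
```

```bash
python3 - <<'E'
from kin import *
o=ctrl.get_obs();print(o["time"],o["eef_pos"],o["ft_force"],o["torque"],o["finger_gap"])
f=ctrl.grab_frame("wrist"); g=ctrl.grab_frame("scene"); t=ctrl.grab_frame("top"); cv2.imwrite("pics/fin.png",g[:,:,::-1])
cv2.imwrite("pics/l2.png",np.hstack([cv2.resize(f,(400,300)),cv2.resize(t,(400,300))])[:,:,::-1])
E
```

```text
25.35 [ 0.5260209  -0.22559905  0.25142183] [ 0.23185265 -1.12521389 -6.09948715] [0.02899744 0.01759881 0.0330895 ] 0.1670474424814553
```

View pics/fin.png

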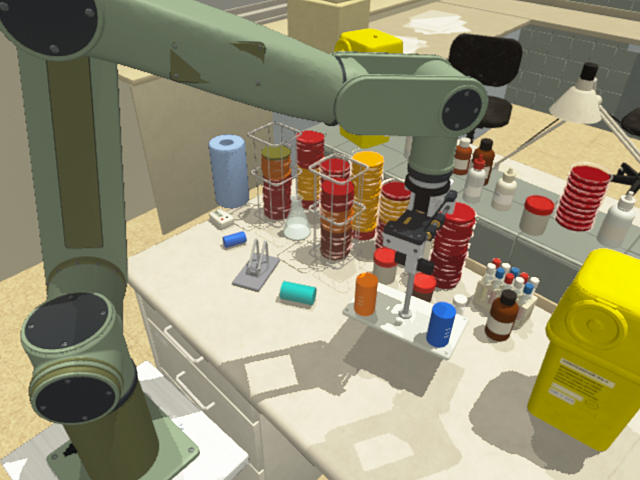

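View pics/l2.png

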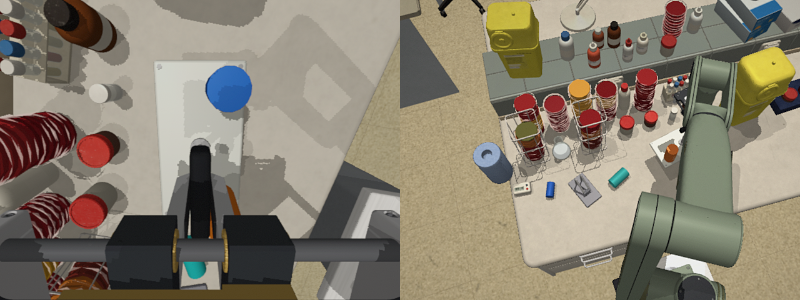

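jog_arm(series=[[[0, 0, 0], [0, 0, 0], 0], [[0, 0, 0], [0, 0, 0], 0], [[0, 0, 0], [0, 0, 0], 0], [[0, 0, 0], [0, 0, 0], 0], [[0, 0, 0], [0, 0, 0], 0], [[0, 0, 0], [0, 0, 0], 0], [[0, 0, 0], [0, 0, 0], 0]])

```text
time: 26.2
eef_pos: [0.526, -0.2256, 0.2514]
ee_rot: [0.0, 0.766, -0.643, -0.002]
ft_force: [0.2, 0.1, -6.1]
finger_gap: 0.167
```

```bash
python3 -c "
from bench import ctrl
print(ctrl.job_done())"
```

```text
the job is handed in; nothing more can be done
None
```

I put the blue cup mouth-down over the free peg, with its rim on the plate (3.7 N contact), and let go of it. I then gripped the black bar, lifted the stand 10.2 cm and held it still for over 3 s. I handed the job in at about 26 s while still holding it.

- **Last checks:** the final pictures show both cups upright on their pegs and the stand looking level. The hand position held to within 0.2 mm, and the wrist load was a steady 6 N or so. The other objects looked unmoved in the pictures; I did not re-measure them.
- **What went wrong on the way:** my first lean direction over the stand ran joint 6 to its range limit (−2.82 rad) and the hand stopped short there. I unwound the wrist above the stand and placed the cup with the hand leaning towards the plate's −x/−y corner instead.
- **Small disagreement:** the bar was about 2.5 mm off my camera estimate, so I re-centred the jaws on it before closing.

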